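# Clamp a glued chocolate gift box with the folding-crank press

### The job

The lid of the yellow gift box in the small green press has just been glued. Swing the press's folded red crank handle up until it stands upright, then turn the crank clockwise by it until the pad has come down and squeezes the box firmly: stop when the crank pushes clearly harder than it ran free (about half as hard again), before the box is crushed. Let go and leave the press clamped with its handle upright, the box where it stood, and everything else on the counter undisturbed.

Things in the scene. Friction and masses are not known exactly. Their poses are not given: they have to be found in the camera images.
- press_base: Base plate of the fixed green screw press, 170 x 190 x 20 mm, origin at the centre of its underside. Two steel posts 156 mm apart along its y axis carry a green bridge 40 x 190 x 24 mm whose top lies 40 mm below point crank_axis (nuts to 6 mm above the bridge).
- crank_axis (a point): Point on the crank's vertical turning axis above the bridge, level with the handle's pivot; the 28 mm wide hub lies below it. Clockwise seen from above lowers the pad. The crank runs free with about 8 N of push at the handle (75 mm radius); squeezing the box adds about 0.8 N for each 10 N of squeeze. When the hand stops, the free push relaxes to some 3 to 5 N; the added part stays. It stays where it is left.
- handle_pivot (a point): Pivot (level hinge pin) of the folding handle at the outer end of the crank arm, 75 mm from the crank axis: it tells which way the crank points. The steel arm runs level from the axis to here, 11 mm wide, 9 mm thick, its top 9 mm below the pivot.
- handle_grip (a point): Point on the centre line of the red handle, 42 mm from its pivot, a good place to hold it. The handle is a red sleeve, 16 mm in diameter, from 8 to 60 mm from the pivot, and spins freely about its own length. Folded, it lies on the arm and points from the pivot in towards the crank axis; its free end swings up about the pivot until it stands upright.
- handle (a joint): Angle of the folding handle: 0 folded flat along the arm, 1.57 upright against its stop. A stiff pivot (about 5 N at the grip point moves it) keeps it where it is left.
- press_pad: Round steel pad with rubber face, 64 mm wide, 11 mm thick, under the press spindle; origin at the centre of its underside. It starts some 4 to 35 mm above the gift box, comes down as the crank is turned clockwise (under one turn in all), and is stiffly sprung: once it touches, the squeeze grows fast, so go on in small steps and feel the push.
- gift_box: Yellow gift box with round gold seal, 110 x 100 x 45 mm, 0.26 to 0.5 kg, standing on the press's base plate under the pad; origin at the centre of its underside, z up. A squeeze of 25 to 95 N is right (push at the handle 2 to 7 N more than it ran free, 4.5 N is ideal); more than 120 N crushes it.
- glue_pot: Bystander, to be left alone: white glue pot with orange cap, 50 mm wide, 64 mm high; origin at the centre of its underside.
- bone_folder: Bystander, to be left alone: flat ivory creasing tool, 120 x 20 x 6 mm; origin at the centre of its underside.
- pink_box: Bystander, to be left alone: pink gift box, 200 x 90 x 35 mm; origin at the centre of its underside.
- pink_box_top: Bystander, to be left alone: paler pink gift box, 180 x 85 x 30 mm, lying on the pink box; origin at the centre of its underside.
- mint_box: Bystander, to be left alone: mint green gift box, 160 x 140 x 40 mm; origin at the centre of its underside.
- red_box: Bystander, to be left alone: red gift box, 140 x 200 x 35 mm; origin at the centre of its underside.
- praline_tray: Bystander, to be left alone: pale blue open tray of pralines, 110 x 200 x 28 mm; origin at the centre of its underside.
- cocoa_tin: Bystander, to be left alone: purple tin with brass lid, 79 mm wide, 108 mm high; origin at the centre of its underside.
Things that resemble listed ones, but are neither listed nor needed, are in the scene too. Leave any purple look-alike of the part that bears crank_axis alone.

How it is judged:
On the way, in this order (a step that is already met when the one before it is completed fails the run):
1. the handle has been swung up upright, before the pad presses the box (value of joint handle above 1.35 rad and contact force between press_pad and gift_box below 5 N), for 0.2 s.
2. the pad has been cranked down onto the box, the handle still upright (contact force between press_pad and gift_box above 15 N and value of joint handle above 1.2 rad), for 0.2 s.
At the end, for the whole second after the job is handed in: The pad squeezes the gift box with 25 to 95 N, the handle is still up (joint above 1.2 rad), and the box stands level, at rest, within 15 mm of where it stood (contact force between press_pad and gift_box between 25 and 95 N and value of joint handle above 1.2 rad and distance of gift_box from where it was at the start of the episode below 0.015 m and linear speed of gift_box below 0.01 m/s and angle between gift_box's own z axis and vertical below 0.05 rad); the robot touches nothing.
It fails at once if the gift box is crushed (pad squeezes it with more than 120 N) (contact force between press_pad and gift_box above 120 N).
It fails at once if a bystander is disturbed (moved by more than 20 mm) (distance of any of glue_pot, bone_folder, pink_box, pink_box_top, mint_box, red_box, praline_tray, cocoa_tin from where it was at the start of the episode above 0.02 m).
It also fails if it takes over 72 s, if anything falls off the work surface, if the arm or the gripper's body presses on something with over 40 N, if the wrist force passes 120 N, or if a joint passes its speed limit or range.

### The arm

A 6-joint arm with a two-finger parallel gripper is mounted at the origin on the work surface. World frame = base frame: x ahead of the robot, y to its left, z up, the work surface at z = 0. Lengths are in m, angles in rad, forces in N, time in s.
With the tool pointing down it reaches from about 0.3 to 0.875 m from the base axis. Payload 6.4 kg.
Tool frame: the origin (TCP) lies at the very end of the fingers, on their centre line; the grasp point (between the pads) lies ctrl.grip_point_offset behind it (ctrl.grip_point_offset is the distance from the TCP to the grasp point, in m); z points along the fingers, x is the direction in which the jaws open and shut, and the axes are right-handed (so a half turn about z gives the same grasp; the last joint's range is limited). The gripper opens to 85 mm and grips with 20 to 120 N. Pads are 22 mm wide; open, the fingers measure 114 mm over their backs; the gripper's body (76 mm by 85 mm) begins 54 mm behind the grasp point. The pads swing forward as they close: fully open they stand 13 mm farther back than shut.
Start: joints at [-1.401, 0.181, 1.607, -0, 1.354, -0.206], TCP at [0.211, -0.535, 0.231] pointing down, gripper open.
Joint ranges: [-2.99, 2.99], [-0.89, 2.07], [0.3, 2.58], [-1.14, 4.28], [0, 2.63], [-3.12, 3.12]. Speed limits (rad/s): [2.57, 2.57, 3.01, 3.14, 3.14, 3.14].

### API

Orientations are given as a unit quaternion [w, x, y, z].
In Python, from bench import get_obs, viewer, workorder, ctrl gives the robot as it stands. The module is installed in compiled form; this text tells all that it offers.
- The arm moves only by the tool move_arm, never from a script. Its argument "increments" is a list of rows, each an object of numbers: "tx", "ty", "tz": the shift along the tool's x, y, z in m; "turn": the turn about the tool's z in degrees. A call has 1 to 20 rows; each row is the pose to reach, as a shift and turn from the pose commanded when the call began, along the tool's axes at that moment; what a row does not reach only later rows make up. A row lasts 1/12 s, in which the tool goes at most 41.7 mm and 7.16 degrees, less where a joint would pass 70% of its speed; a pose out of reach is approached as far as the arm can. A call with a gripper value outside its range is refused whole. "gripper" is the opening, from 0 (shut) to 1 (fully open), set as the call begins (left out, the last holds). The fingers move at their own pace and stop on an object; the grip force is fixed at half the most. Time passes only in rows, so rows that repeat a pose let the fingers close. It gives the time, the measured TCP pose, the force and the opening at its end, in the units of the state.
- get_obs(): the state, without advancing time (a new reading comes with each control period).
- viewer.camera(name): name is "side" or "top" or "wrist"; returns (picture, depth): 384x512x3 uint8, red, green, blue; 384x512 float32, m along the optical axis (not along the pixel's ray), 0 where there is no reading.
- viewer.get_calibration(name): a dict with "intrinsics" (3x3 intrinsics, pixels), "k1" (the pictures are not rectified: a ray, as slopes to the right and down, at radius r is drawn at 1 + k1 r^2 times it, then the intrinsics apply), "origin" and "attitude" of the camera in the world. Camera axes: x right, y up, looking along -z (the intrinsics and any distortion apply to the point x, -y, -z); pixel columns grow to the right and rows downward; lengths in m; the calibration is good to about 2 mm. A picture is of the moment at which its call begins: read the wrist's pose just before it. get_calibration takes no time and is no camera call; for the wrist camera it gives the pose at the moment of the call.
- workorder.hand_in(): hands the job in, once; it reports no verdict.
The state is a dict: "time_s": time; "q": joint angles; "dq": joint speeds; "joint_efforts": joint torques, N m; "eef_pos": TCP position; "eef_rot": TCP orientation; "wrist_force": force on the tool from outside, world axes, zero at the start; "torque": the same for the moment, N m; "opening": opening from 0.0 (shut) to 1.0 (fully open).
Only numpy, scipy, OpenCV 4.12 (cv2) and the standard library are available. Lean on these libraries where they do the work, as an engineer would, in place of code of your own. Each camera call takes 0.05 s, during which the arm holds its last target.

## Working session

There is one attempt and no reset: what is moved stays moved. The work goes in short steps, Python scripts to look and compute and a tool call to move; the robot and the scene stay as the last step left them, time stands still between calls to the robot, and variables do not carry over. Pictures are saved under pics/ and viewed, and the job is handed in when it is done.

Besides the shell and the picture viewer there is one more tool, called after ">>>" as name(argument=value, ...), one argument or row to a line, values as JSON. move_arm: Moves the arm, as the interface text tells. Its arguments: {"type":"object","properties":{"increments":{"type":"array"},"gripper":{"type":"number"}},"required":["increments"]}

```bash
mkdir -p pics; ls
python3 - <<'E'
from bench import get_obs, viewer, workorder, ctrl
import cv2,numpy as np
print(get_obs()); print(ctrl.grip_point_offset)
for n in ("side","top","wrist"):
    c=viewer.get_calibration(n); p,d=viewer.camera(n)
    np.savez(f"pics/{n}0.npz",p=p,d=d,**{k:np.array(v) for k,v in c.items()})
    print(n,c); cv2.imwrite(f"pics/{n}0.png",p[:,:,::-1])
E
```

```text
pics
{'time_s': 0.0, 'q': array([-1.40132414e+00,  1.81505265e-01,  1.60800868e+00, -1.02486674e-05,
        1.35381187e+00, -2.06288520e-01]), 'dq': array([-4.72177060e-04,  3.37869987e-05, -8.66190038e-05, -4.81620197e-04,
       -1.19519203e-03,  7.32010010e-04]), 'joint_efforts': array([-6.50547213e-05, -4.44868755e+01, -3.51343417e+01, -3.28330007e-04,
        9.17338009e-03,  4.25478106e-06]), 'eef_pos': array([ 0.21093752, -0.53431558,  0.23040395]), 'eef_rot': array([-6.20468037e-04,  8.26734935e-01, -5.62590968e-01, -6.04983980e-04]), 'wrist_force': array([ 0.31666207, -0.81179219, -0.18971501]), 'torque': array([-0.00224861,  0.01751434,  0.05183296]), 'opening': 0.999036282354694}
0.0187
side {'intrinsics': array([[424.3959424 ,   0.        , 256.22141065],
       [  0.        , 424.3959424 , 193.14928901],
       [  0.        ,   0.        ,   1.        ]]), 'k1': 0.04128747715285623, 'origin': array([-0.12563956,  0.78693134,  0.92737293]), 'attitude': array([-0.30597143, -0.15190131,  0.41954995,  0.84100256])}
top {'intrinsics': array([[474.91088518,   0.        , 258.73844678],
       [  0.        , 474.91088518, 188.57414909],
       [  0.        ,   0.        ,   1.        ]]), 'k1': 0.004518107389163941, 'origin': array([0.36359208, 0.00228581, 1.66988998]), 'attitude': array([ 0.7151765 ,  0.03645259, -0.03802603, -0.6969561 ])}
wrist {'intrinsics': array([[340.89823648,   0.        , 262.4583406 ],
       [  0.        , 340.89823648, 195.21197501],
       [  0.        ,   0.        ,   1.        ]]), 'k1': -0.023541403670415847, 'origin': array([ 0.27830779, -0.50744391,  0.37414935]), 'attitude': array([ 0.81793808, -0.12044735,  0.08203571, -0.5565428 ])}
```

View pics/side0.png

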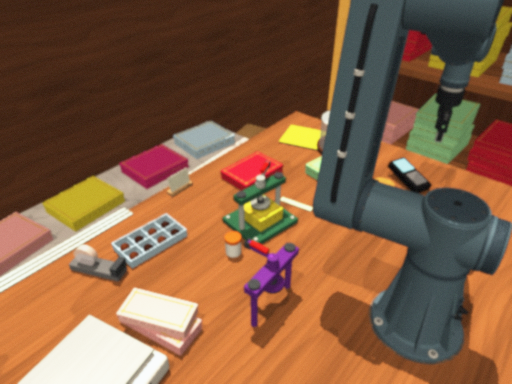

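View pics/top0.png

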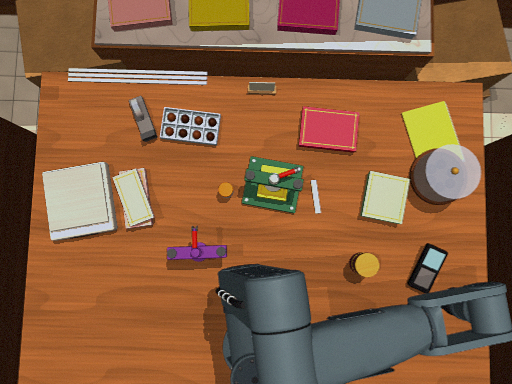

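View pics/wrist0.png

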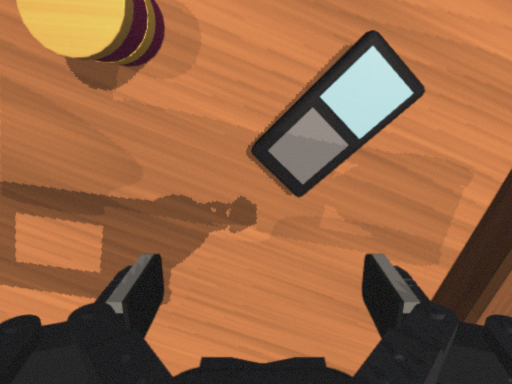

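The side view shows the green press at about (262,210) and the purple look-alike at (272,275). In the top view the green press is at (273,185), with its red handle running from about (275,178) to (299,170). Two things could be taken for the crank: the green one, top (273,178), and the purple one, top (196,250). By the description it is the green one, so I'll check it in a close crop.

```bash
cat > h.py <<'E'
import numpy as np,cv2
from scipy.spatial.transform import Rotation as R
def rot(q): return R.from_quat([q[1],q[2],q[3],q[0]]).as_matrix()
def ray(c,u,v):
    K=c["intrinsics"];k1=float(c["k1"])
    D=np.array([k1,0,0,0,0.])
    p=cv2.undistortPoints(np.array([[[u,v]]],float),np.array(K),D)[0,0]
    d=rot(c["attitude"])@np.array([p[0],-p[1],-1.])
    return np.array(c["origin"]),d
def onz(c,u,v,z):
    o,d=ray(c,u,v); return o+d*(z-o[2])/d[2]
def dep(c,u,v,dd):
    o,d=ray(c,u,v); return o+d*dd
def cloud(c,dep,mask):
    vs,us=np.nonzero(mask&(dep>0))
    p=cv2.undistortPoints(np.stack([us,vs],1).astype(float)[:,None],np.array(c["intrinsics"]),np.array([float(c["k1"]),0,0,0,0]))[:,0]
    P=np.stack([p[:,0],-p[:,1],-np.ones(len(p))],1)*dep[vs,us][:,None]
    return P@rot(c["attitude"]).T+np.array(c["origin"]),us,vs
def proj(c,X):
    P=(np.asarray(X)-c["origin"])@rot(c["attitude"]); x=P[0]/-P[2];y=-P[1]/-P[2];r2=x*x+y*y
    s=1+float(c["k1"])*r2;K=c["intrinsics"];return K[0][0]*x*s+K[0][2],K[1][1]*y*s+K[1][2]
E
python3 - <<'E'
from h import *
t=np.load("pics/top0.npz");s=np.load("pics/side0.npz")
a=cv2.resize(t["p"][145:220,230:330],None,fx=6,fy=6,interpolation=cv2.INTER_CUBIC)
b=cv2.resize(s["p"][165:250,215:305],None,fx=6,fy=6,interpolation=cv2.INTER_CUBIC)
cv2.imwrite("pics/ct.png",a[:,:,::-1]);cv2.imwrite("pics/cs.png",b[:,:,::-1])
for n,c,(r0,r1,c0,c1) in (("top",t,(145,220,235,320)),("side",s,(165,250,215,305))):
    im=c["p"].astype(int);m=np.zeros(im.shape[:2],bool);m[r0:r1,c0:c1]=1
    red=(im[...,0]>150)&(im[...,1]<70)&(im[...,2]<70)&m
    P,u,v=cloud(c,c["d"],red)
    print(n,red.sum()); 
    for i in range(0,len(P),max(1,len(P)//25)): print(u[i],v[i],P[i].round(3))
E
```

```text
top 69
304 145 [ 0.693 -0.153  0.037]
314 146 [ 0.692 -0.189  0.033]
291 169 [ 0.584 -0.099  0.196]
293 169 [ 0.584 -0.105  0.196]
290 170 [ 0.58  -0.095  0.201]
292 170 [ 0.58  -0.101  0.201]
287 171 [ 0.577 -0.086  0.2  ]
289 171 [ 0.576 -0.092  0.206]
291 171 [ 0.577 -0.099  0.197]
293 171 [ 0.578 -0.105  0.196]
284 172 [ 0.572 -0.076  0.205]
286 172 [ 0.574 -0.083  0.199]
288 172 [ 0.573 -0.089  0.205]
290 172 [ 0.574 -0.095  0.201]
292 172 [ 0.573 -0.101  0.204]
294 172 [ 0.574 -0.108  0.2  ]
282 173 [ 0.571 -0.071  0.194]
284 173 [ 0.57  -0.077  0.198]
286 173 [ 0.57  -0.083  0.198]
288 173 [ 0.57  -0.089  0.203]
290 173 [ 0.57  -0.095  0.201]
292 173 [ 0.572 -0.102  0.194]
280 174 [ 0.567 -0.064  0.198]
282 174 [ 0.567 -0.07   0.2  ]
284 174 [ 0.568 -0.077  0.195]
286 174 [ 0.567 -0.083  0.198]
288 174 [ 0.568 -0.09   0.193]
280 175 [ 0.563 -0.064  0.203]
282 175 [ 0.564 -0.071  0.2  ]
284 175 [ 0.564 -0.077  0.199]
286 175 [ 0.564 -0.083  0.201]
280 176 [ 0.561 -0.064  0.198]
282 176 [ 0.56  -0.07   0.203]
284 176 [ 0.561 -0.077  0.2  ]
side 579
237 165 [ 0.81  -0.217  0.031]
265 165 [ 0.568 -0.085  0.199]
253 166 [ 0.755 -0.247  0.034]
237 167 [ 0.798 -0.203  0.034]
263 167 [ 0.568 -0.075  0.196]
246 168 [ 0.768 -0.221  0.032]
230 169 [ 0.812 -0.18   0.03 ]
260 169 [ 0.724 -0.251  0.032]
242 170 [ 0.771 -0.201  0.032]
275 170 [ 0.679 -0.286  0.029]
256 171 [ 0.728 -0.232  0.03 ]
239 172 [ 0.771 -0.185  0.031]
267 172 [ 0.69  -0.252  0.032]
247 173 [ 0.746 -0.202  0.029]
239 174 [ 0.763 -0.176  0.03 ]
228 175 [ 0.79  -0.144  0.031]
230 176 [ 0.776 -0.14   0.035]
233 177 [ 0.765 -0.145  0.032]
250 178 [ 0.714 -0.182  0.031]
237 181 [ 0.741 -0.14   0.028]
241 183 [ 0.719 -0.137  0.031]
247 185 [ 0.691 -0.138  0.035]
259 243 [0.483 0.045 0.01 ]
260 245 [0.356 0.196 0.192]
262 247 [0.348 0.198 0.192]
268 249 [0.331 0.195 0.193]
```

View pics/ct.png

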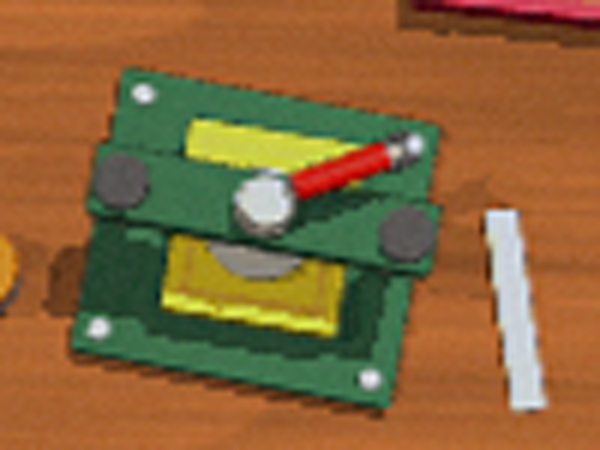

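View pics/cs.png

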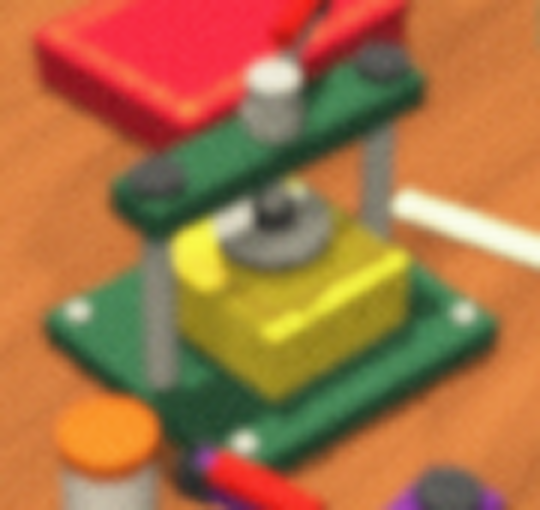

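The crop confirms the green press: hub cap at top (274.3,178.7), pivot end at about (298.5,169.3), and the red sleeve between them.

Run:
```python
from h import *
t=np.load("pics/top0.npz");s=np.load("pics/side0.npz")
d=t["d"]
print("hub",[dep(t,u,v,d[v,u]).round(4) for u,v in((274,178),(273,179),(275,178))])
print("bridge",[dep(t,u,v,d[v,u]).round(4) for u,v in((262,177),(284,183),(290,184))])
print("nuts",[dep(t,u,v,np.median(d[v-1:v+2,u-1:u+2])).round(4) for u,v in((250,175),(298,184))])
print("base",[dep(t,u,v,d[v,u]).round(4) for u,v in((255,160),(246,202),(290,206))])
im=t["p"].astype(int);m=np.zeros(d.shape,bool);m[165:180,275:302]=1
red=(im[...,0]>130)&(im[...,1]<80)&(im[...,2]<80)&m
P,u,v=cloud(t,d,red)
top=np.percentile(P[:,2],90)
X=np.array([onz(t,a,b,0.196)[:2] for a,b in zip(u,v)])
c=X.mean(0);w,V=np.linalg.eigh(np.cov((X-c).T));ax=V[:,1];ax*=-np.sign(ax[1]); pr=(X-c)@ax
print("handle c",c,"ax",ax,np.degrees(np.arctan2(ax[1],ax[0])),"ext",pr.min(),pr.max(),"top",top)
hub=onz(t,274.3,178.7,0.196);piv=onz(t,298.5,169.3,0.19)
print(hub,piv,np.hypot(*(hub-piv)[:2]))
nl=onz(t,230+121/6,145+180/6,.157);nr=onz(t,230+407/6,145+234/6,.157);print("nuts",nl,nr,np.hypot(*(nl-nr)[:2]),(nl+nr)/2)
ds=s["d"];print("pad side",[dep(s,u,v,ds[v,u]).round(4) for u,v in((252,203),(268,203),(262,206),(278,210),(260,222),(267,214))])
print("hub side",dep(s,260,178,ds[178,260]))
```

```text
hub [array([ 0.556 , -0.0464,  0.1803]), array([ 0.5534, -0.0434,  0.1757]), array([ 0.5559, -0.0495,  0.1824])]
bridge [array([ 0.5619, -0.0086,  0.1521]), array([ 0.5451, -0.0802,  0.1456]), array([ 0.5416, -0.0992,  0.1522])]
nuts [array([0.5669, 0.0302, 0.1556]), array([ 0.5416, -0.1245,  0.1576])]
base [array([0.6389, 0.0166, 0.0195]), array([0.4902, 0.0441, 0.0175]), array([ 0.4795, -0.109 ,  0.027 ])]
handle c [ 0.57107958 -0.08439889] ax [ 0.37599198 -0.92662292] -67.91436371739954 ext -0.025903349177013764 0.024418486759915575 top 0.2036067571164873
[ 0.55182808 -0.04686174  0.196     ] [ 0.58439256 -0.12256115  0.19      ] 0.08240658796367611
nuts [0.56676504 0.02962437 0.157     ] [ 0.54164772 -0.1240083   0.157     ] 0.15567234152698162 [ 0.55420638 -0.04719197  0.157     ]
pad side [array([ 0.5667, -0.0203,  0.0867]), array([ 0.5316, -0.0584,  0.0814]), array([ 0.5321, -0.0284,  0.0873]), array([ 0.4969, -0.0667,  0.0655]), array([0.5105, 0.0074, 0.0563]), array([ 0.5148, -0.0329,  0.0608])]
hub side [ 0.55273693 -0.04255073  0.17837346]
```

```bash
cat > m.py <<'E'
from h import *
from bench import get_obs,ctrl
def to(target,jaw=None,show=True):
    o=get_obs();M=rot(o["eef_rot"]);d=M.T@(np.array(target)-o["eef_pos"])
    s=f"t={o['time_s']:.2f} pos {o['eef_pos'].round(4)} F {o['wrist_force'].round(1)} open {o['opening']:.3f} -> d tool mm {(d*1000).round(1)}"
    if jaw is not None:
        j=np.array([np.cos(np.radians(jaw)),np.sin(np.radians(jaw)),0]);l=M.T@j
        a=np.degrees(np.arctan2(l[1],l[0]));a=(a+90)%180-90
        s+=f" turn {a:.1f}"
    print(s)
E
python3 - <<'E'
from m import *
from m import *
o=get_obs();print(rot(o["eef_rot"]).round(3))
to([0.5655,-0.075,0.30],22)
E
```

```text
[[ 0.367 -0.93  -0.   ]
 [-0.93  -0.367  0.001]
 [-0.001 -0.    -1.   ]]
t=0.15 pos [ 0.211  -0.5344  0.2306] F [-0.3 -0.2 -0.2] open 1.002 -> d tool mm [-297.3 -498.4  -68.9] turn 89.5
```

>>> move_arm(
  increments=[
    {"tz": -0.03},
    {"tz": -0.07},
    {"tx": -0.02, "ty": -0.035, "tz": -0.07, "turn": 5},
    {"tx": -0.04, "ty": -0.065, "tz": -0.07, "turn": 10},
    {"tx": -0.06, "ty": -0.1, "tz": -0.07, "turn": 15},
    {"tx": -0.08, "ty": -0.134, "tz": -0.07, "turn": 20},
    {"tx": -0.1, "ty": -0.168, "tz": -0.07, "turn": 26},
    {"tx": -0.12, "ty": -0.2, "tz": -0.07, "turn": 32},
    {"tx": -0.14, "ty": -0.235, "tz": -0.07, "turn": 38},
    {"tx": -0.16, "ty": -0.268, "tz": -0.07, "turn": 44},
    {"tx": -0.18, "ty": -0.302, "tz": -0.07, "turn": 50},
    {"tx": -0.2, "ty": -0.335, "tz": -0.07, "turn": 56},
    {"tx": -0.22, "ty": -0.369, "tz": -0.07, "turn": 62},
    {"tx": -0.24, "ty": -0.402, "tz": -0.07, "turn": 68},
    {"tx": -0.26, "ty": -0.436, "tz": -0.07, "turn": 74},
    {"tx": -0.28, "ty": -0.469, "tz": -0.07, "turn": 80},
    {"tx": -0.29, "ty": -0.486, "tz": -0.07, "turn": 85},
    {"tx": -0.297, "ty": -0.498, "tz": -0.07, "turn": 89.5},
    {"tx": -0.297, "ty": -0.498, "tz": -0.07, "turn": 89.5},
    {"tx": -0.297, "ty": -0.498, "tz": -0.07, "turn": 89.5},
  ],
  gripper=0.7,
)

```text
validation failed for argument at $.in...
```

Run:
```python
from m import *
from bench import viewer
to([0.5655,-0.075,0.30],22); print(get_obs()["q"].round(3))
c=viewer.get_calibration("wrist"); p,d=viewer.camera("wrist")
np.savez("pics/w1.npz",p=p,d=d,**{k:np.array(v) for k,v in c.items()})
cv2.imwrite("pics/w1.png",p[:,:,::-1])
print(proj(c,[.5542,-.0472,.178]),proj(c,[.5824,-.1167,.192]),proj(c,[.5666,-.0778,.192]))
```

```text
t=0.15 pos [ 0.211  -0.5344  0.2306] F [-0.3 -0.2 -0.2] open 1.002 -> d tool mm [-297.3 -498.4  -68.9] turn 89.5
[-1.401  0.181  1.608 -0.     1.354 -0.206]
(np.float64(1608.0781138429686), np.float64(2105.4820791598877)) (np.float64(2665.254893952829), np.float64(4589.93384359624)) (np.float64(3423.4048892651463), np.float64(5146.375499410961))
```

View pics/w1.png

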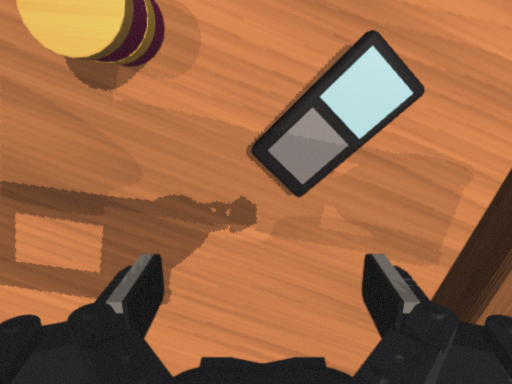

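The call was refused and nothing moved. The picture shows the same start view. I'll try again with all four keys in each row.

>>> move_arm(
  increments=[
    {"tx": 0, "ty": 0, "tz": -0.03, "turn": 0},
    {"tx": 0, "ty": 0, "tz": -0.07, "turn": 0},
  ],
  gripper=0.7,
)

```text
time_s: 0.37
eef_pos: [0.2106, -0.5323, 0.2974]
eef_rot: [-0.004, 0.827, -0.563, -0.003]
wrist_force: [0.3, 0.0, -0.2]
opening: 0.742
```

>>> move_arm(
  increments=[
    {"tx": -0.02, "ty": -0.035, "tz": 0, "turn": 5},
    {"tx": -0.04, "ty": -0.067, "tz": 0, "turn": 10},
    {"tx": -0.06, "ty": -0.1, "tz": 0, "turn": 15},
    {"tx": -0.08, "ty": -0.134, "tz": 0, "turn": 21},
    {"tx": -0.1, "ty": -0.168, "tz": 0, "turn": 27},
    {"tx": -0.12, "ty": -0.201, "tz": 0, "turn": 33},
    {"tx": -0.14, "ty": -0.235, "tz": 0, "turn": 39},
    {"tx": -0.16, "ty": -0.268, "tz": 0, "turn": 45},
    {"tx": -0.18, "ty": -0.302, "tz": 0, "turn": 51},
    {"tx": -0.2, "ty": -0.335, "tz": 0, "turn": 57},
    {"tx": -0.22, "ty": -0.369, "tz": 0, "turn": 63},
    {"tx": -0.24, "ty": -0.402, "tz": 0, "turn": 69},
    {"tx": -0.26, "ty": -0.436, "tz": 0, "turn": 75},
    {"tx": -0.28, "ty": -0.469, "tz": 0, "turn": 81},
    {"tx": -0.29, "ty": -0.486, "tz": 0, "turn": 86},
    {"tx": -0.297, "ty": -0.498, "tz": 0, "turn": 89.5},
    {"tx": -0.297, "ty": -0.498, "tz": 0, "turn": 89.5},
    {"tx": -0.297, "ty": -0.498, "tz": 0, "turn": 89.5},
  ],
)

```text
time_s: 1.87
eef_pos: [0.5652, -0.0753, 0.3008]
eef_rot: [-0.0, -0.193, 0.981, 0.0]
wrist_force: [0.2, -0.2, -0.4]
opening: 0.699
```

Run:
```python
from m import *
from bench import viewer
to([0.5655,-0.075,0.30],22); print(get_obs()["q"].round(3))
c=viewer.get_calibration("wrist"); p,d=viewer.camera("wrist")
np.savez("pics/w2.npz",p=p,d=d,**{k:np.array(v) for k,v in c.items()})
cv2.imwrite("pics/w2.png",p[:,:,::-1])
print(proj(c,[.5542,-.0472,.178]),proj(c,[.5824,-.1167,.192]),proj(c,[.5666,-.0778,.192]))
```

```text
t=1.87 pos [ 0.5652 -0.0753  0.3008] F [ 0.2 -0.2 -0.4] open 0.699 -> d tool mm [-0.3  0.2  0.8] turn 0.2
[-0.34   0.121  1.535 -0.     1.487  2.414]
(np.float64(260.70497945153915), np.float64(221.73888332064973)) (np.float64(260.7076116014534), np.float64(133.01504307118853)) (np.float64(260.682643320067), np.float64(188.15979434533696))
```

View pics/w2.png

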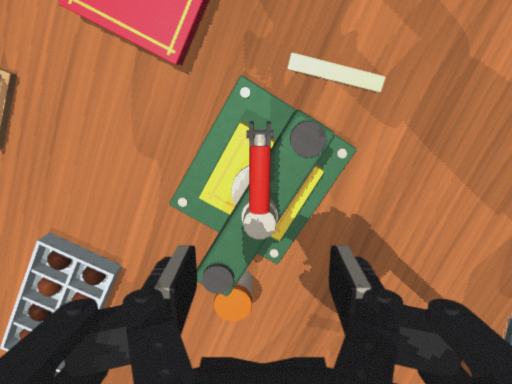

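The wrist view shows the hub cap at (260,219), the sleeve from (260,146) to (260,213) and the pivot at about (260,133). All are within 3 px of prediction, and the jaws are across the handle.

Run:
```python
from m import *
to([0.5674,-0.0796,0.1735],22);print(rot(get_obs()["eef_rot"]).round(3))
```

```text
t=1.92 pos [ 0.565 -0.076  0.301] F [-0.3 -0.5  0. ] open 0.694 -> d tool mm [ -1.   -4.3 127.5] turn 0.2
[[-0.926 -0.377 -0.001]
 [-0.377  0.926 -0.   ]
 [ 0.001  0.    -1.   ]]
```

>>> move_arm(
  increments=[
    {"tx": -0.001, "ty": -0.004, "tz": 0.03, "turn": 0},
    {"tx": -0.001, "ty": -0.004, "tz": 0.06, "turn": 0},
    {"tx": -0.001, "ty": -0.004, "tz": 0.08, "turn": 0},
    {"tx": -0.001, "ty": -0.004, "tz": 0.095, "turn": 0},
    {"tx": -0.001, "ty": -0.004, "tz": 0.105, "turn": 0},
    {"tx": -0.001, "ty": -0.004, "tz": 0.115, "turn": 0},
    {"tx": -0.001, "ty": -0.004, "tz": 0.122, "turn": 0},
    {"tx": -0.001, "ty": -0.004, "tz": 0.127, "turn": 0},
    {"tx": -0.001, "ty": -0.004, "tz": 0.127, "turn": 0},
  ],
  gripper=0.5,
)

```text
time_s: 2.67
eef_pos: [0.5674, -0.0793, 0.1737]
eef_rot: [-0.0, -0.191, 0.982, 0.0]
wrist_force: [-0.8, -0.6, 0.5]
opening: 0.501
```

Run:
```python
from m import *
from bench import viewer
to([0.5674,-0.0796,0.1735],22)
p,d=viewer.camera("wrist")
cv2.imwrite("pics/w3.png",p[:,:,::-1])
```

```text
t=2.67 pos [ 0.5674 -0.0793  0.1737] F [-0.8 -0.6  0.5] open 0.501 -> d tool mm [ 0.1 -0.3  0.2] turn 0.0
```

View pics/w3.png

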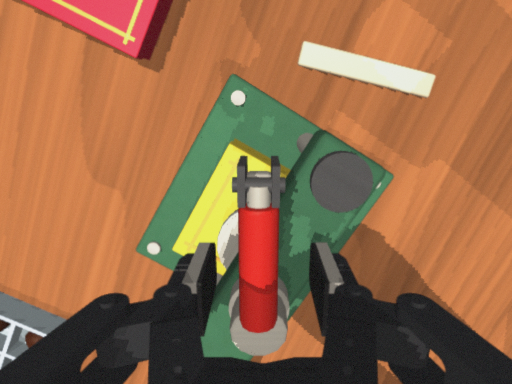

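The handle at (258,270) lies between the pads, which stand at about (210,260) and (322,260). I'll close on it.

>>> move_arm(
  increments=[
    {"tx": 0, "ty": 0, "tz": 0, "turn": 0},
    {"tx": 0, "ty": 0, "tz": 0, "turn": 0},
    {"tx": 0, "ty": 0, "tz": 0, "turn": 0},
    {"tx": 0, "ty": 0, "tz": 0, "turn": 0},
    {"tx": 0, "ty": 0, "tz": 0, "turn": 0},
    {"tx": 0, "ty": 0, "tz": 0, "turn": 0},
    {"tx": 0, "ty": 0, "tz": 0, "turn": 0},
  ],
  gripper=0.1,
)

```text
time_s: 3.3
eef_pos: [0.5689, -0.079, 0.1753]
eef_rot: [0.001, -0.191, 0.982, -0.0]
wrist_force: [4.3, 3.1, 2.5]
opening: 0.164
```

>>> move_arm(
  increments=[
    {"tx": 0, "ty": -0.0002, "tz": -0.0035, "turn": 0},
    {"tx": 0, "ty": -0.0006, "tz": -0.007, "turn": 0},
    {"tx": 0, "ty": -0.0014, "tz": -0.0104, "turn": 0},
    {"tx": 0, "ty": -0.0024, "tz": -0.0137, "turn": 0},
    {"tx": 0, "ty": -0.0037, "tz": -0.0169, "turn": 0},
    {"tx": 0, "ty": -0.0054, "tz": -0.02, "turn": 0},
    {"tx": 0, "ty": -0.0072, "tz": -0.0229, "turn": 0},
    {"tx": 0, "ty": -0.0094, "tz": -0.0257, "turn": 0},
  ],
  gripper=0.1,
)

```text
time_s: 3.97
eef_pos: [0.5709, -0.0859, 0.1967]
eef_rot: [-0.0, -0.191, 0.982, 0.002]
wrist_force: [11.5, 4.5, -16.7]
opening: 0.159
```

Run:
```python
from m import *
from bench import viewer
to([0.5674,-0.0796,0.1735],22)
p,d=viewer.camera("wrist")
cv2.imwrite("pics/w4.png",p[:,:,::-1])
```

```text
t=3.97 pos [ 0.5709 -0.0859  0.1967] F [ 11.5   4.5 -16.7] open 0.159 -> d tool mm [ 0.9  7.  23.3] turn 0.1
```

View pics/w4.png

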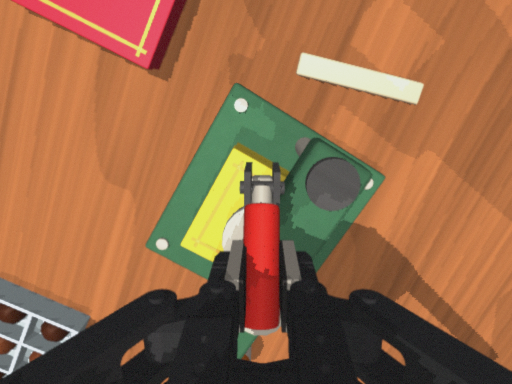

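>>> move_arm(
  increments=[
    {"tx": -0.0015, "ty": -0.0025, "tz": -0.0027, "turn": 0},
    {"tx": -0.0015, "ty": -0.0049, "tz": -0.005, "turn": 0},
    {"tx": -0.0015, "ty": -0.0077, "tz": -0.0071, "turn": 0},
    {"tx": -0.0015, "ty": -0.0106, "tz": -0.0089, "turn": 0},
    {"tx": -0.0015, "ty": -0.0137, "tz": -0.0106, "turn": 0},
    {"tx": -0.0015, "ty": -0.0169, "tz": -0.0119, "turn": 0},
    {"tx": -0.0015, "ty": -0.0202, "tz": -0.0129, "turn": 0},
    {"tx": -0.0015, "ty": -0.0236, "tz": -0.0137, "turn": 0},
    {"tx": -0.0015, "ty": -0.0271, "tz": -0.0141, "turn": 0},
    {"tx": -0.0015, "ty": -0.0306, "tz": -0.0143, "turn": 0},
    {"tx": -0.0015, "ty": -0.0306, "tz": -0.0143, "turn": 0},
  ],
  gripper=0.1,
)

```text
time_s: 4.93
eef_pos: [0.5813, -0.1121, 0.2103]
eef_rot: [-0.003, -0.192, 0.981, 0.005]
wrist_force: [-1.0, 10.2, -9.7]
opening: 0.153
```

Run:
```python
from m import *
from bench import viewer
to([0.5674,-0.0796,0.1735],22)
p,d=viewer.camera("wrist")
cv2.imwrite("pics/w5.png",p[:,:,::-1])
p,d=viewer.camera("side")
cv2.imwrite("pics/s5.png",cv2.resize(p[100:260,190:340],None,fx=4,fy=4,interpolation=cv2.INTER_CUBIC)[:,:,::-1])
```

```text
t=4.93 pos [ 0.5813 -0.1121  0.2103] F [-1.  10.2 -9.7] open 0.153 -> d tool mm [ 0.5 35.  37.2] turn 0.1
```

View pics/w5.png

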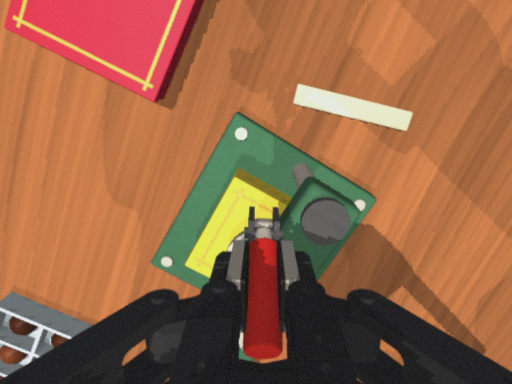

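View pics/s5.png

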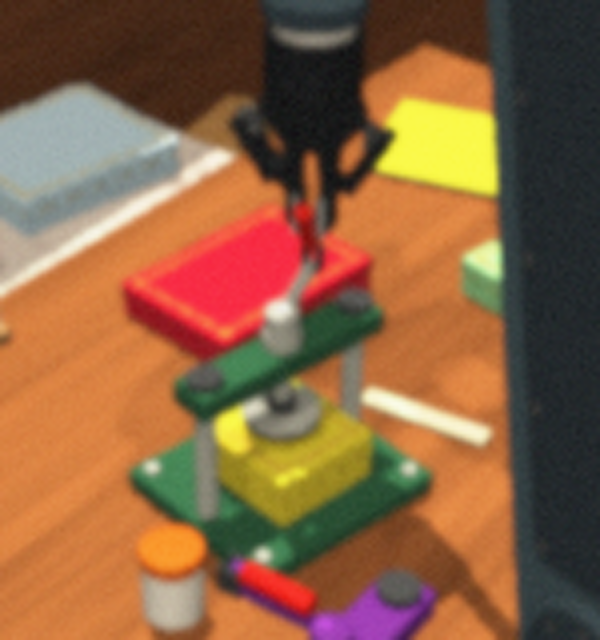

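The handle is up between the pads. Both views still show a slight lean, and the TCP is about 5 mm short, so I'll push outward to the stop.

>>> move_arm(
  increments=[
    {"tx": 0, "ty": -0.002, "tz": 0, "turn": 0},
    {"tx": 0, "ty": -0.004, "tz": 0, "turn": 0},
    {"tx": 0, "ty": -0.006, "tz": 0, "turn": 0},
    {"tx": 0, "ty": -0.006, "tz": 0, "turn": 0},
  ],
  gripper=0.1,
)

```text
time_s: 5.37
eef_pos: [0.5831, -0.1171, 0.2101]
eef_rot: [-0.004, -0.192, 0.981, 0.005]
wrist_force: [-1.1, 11.0, -9.6]
opening: 0.132
```

Run:
```python
from m import *
from bench import viewer
to([0.5674,-0.0796,0.1735],22)
c=viewer.get_calibration("wrist")
p,d=viewer.camera("wrist")
cv2.imwrite("pics/w6.png",p[:,:,::-1])
im=p.astype(int);red=(im[...,0]>120)&(im[...,1]<60)&(im[...,2]<60);red[:230]=0
P,u,v=cloud(c,d,red&(d<.35))
for a in range(235,384,12):
    k=v==a
    if k.any(): print(a,u[k].mean(),np.median(P[k],0).round(4))
```

```text
t=5.37 pos [ 0.5831 -0.1171  0.2101] F [-1.1 11.  -9.6] open 0.132 -> d tool mm [ 0.3 40.2 37.1] turn 0.1
247 264.5 [ 0.5821 -0.1197  0.2034]
259 263.5 [ 0.5815 -0.1167  0.2096]
271 263.0 [ 0.5807 -0.1141  0.216 ]
283 263.5 [ 0.5796 -0.1115  0.2214]
295 262.5 [ 0.5789 -0.1089  0.2271]
307 262.5 [ 0.5782 -0.1071  0.2325]
319 262.5 [ 0.5773 -0.1049  0.237 ]
331 262.0 [ 0.5769 -0.1032  0.2417]
343 261.43333333333334 [ 0.5761 -0.1007  0.2459]
355 261.55555555555554 [ 0.5747 -0.0976  0.2482]
```

View pics/w6.png

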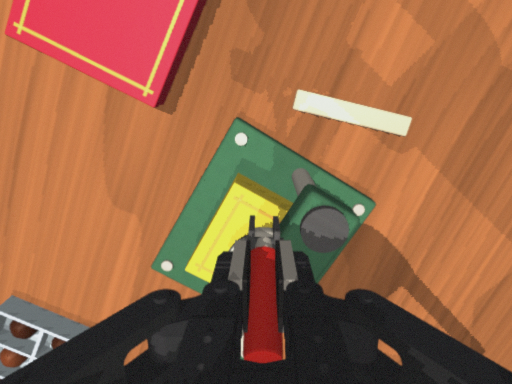

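The depth points along the sleeve run from z=0.203 to 0.242 with 17 mm of run. That is only about 66°, so the handle is slipping out of the pad edge. I'll release, bring the shut fingers to the inner side and push it outward to its stop.

>>> move_arm(
  increments=[
    {"tx": 0, "ty": 0, "tz": 0, "turn": 0},
    {"tx": 0, "ty": 0, "tz": 0, "turn": 0},
    {"tx": 0, "ty": 0.003, "tz": 0, "turn": 0},
    {"tx": 0, "ty": 0.01, "tz": -0.005, "turn": 0},
    {"tx": 0, "ty": 0.02, "tz": -0.01, "turn": 0},
    {"tx": 0, "ty": 0.03, "tz": -0.015, "turn": 0},
    {"tx": 0, "ty": 0.04, "tz": -0.018, "turn": 0},
    {"tx": 0, "ty": 0.05, "tz": -0.018, "turn": 0},
    {"tx": 0, "ty": 0.058, "tz": -0.018, "turn": 0},
    {"tx": 0, "ty": 0.058, "tz": -0.018, "turn": 0},
  ],
  gripper=0.5,
)

```text
time_s: 6.25
eef_pos: [0.5639, -0.0655, 0.2323]
eef_rot: [-0.0, -0.192, 0.981, 0.0]
wrist_force: [1.1, -0.3, 0.2]
opening: 0.502
```

Run:
```python
from m import *
from bench import viewer
to([0.5674,-0.0796,0.1735],22)
c=viewer.get_calibration("wrist")
p,d=viewer.camera("wrist")
cv2.imwrite("pics/w7.png",p[:,:,::-1])
im=p.astype(int);red=(im[...,0]>120)&(im[...,1]<60)&(im[...,2]<60);red[:150]=0
P,u,v=cloud(c,d,red&(d<.35))
for a in range(150,384,10):
    k=v==a
    if k.any(): print(a,u[k].mean(),np.median(P[k],0).round(4))
```

```text
t=6.25 pos [ 0.5639 -0.0655  0.2323] F [ 1.1 -0.3  0.2] open 0.502 -> d tool mm [  2.  -14.4  58.8] turn 0.1
150 266.5 [ 0.5795 -0.1113  0.2209]
160 266.0 [ 0.5785 -0.1081  0.2283]
170 265.5 [ 0.5776 -0.1052  0.2346]
180 265.5 [ 0.5766 -0.1028  0.2408]
190 265.5 [ 0.5757 -0.1003  0.2466]
200 265.5 [ 0.5742 -0.0966  0.2479]
210 265.5 [ 0.5723 -0.0922  0.2459]
```

View pics/w7.png

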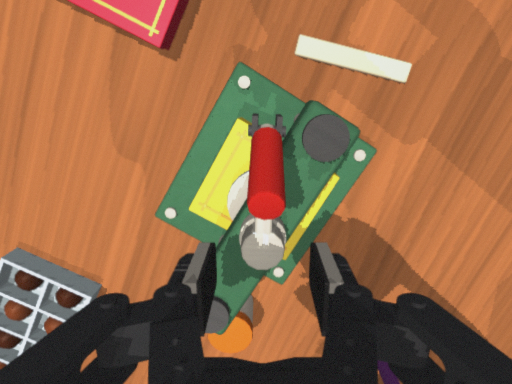

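The handle stands free at about 66°, image (266,175), straight ahead of the fingers. I'll shut them and push outward.

>>> move_arm(
  increments=[
    {"tx": 0.002, "ty": 0, "tz": 0, "turn": 0},
    {"tx": 0.002, "ty": 0, "tz": 0, "turn": 0},
    {"tx": 0.002, "ty": 0, "tz": 0, "turn": 0},
    {"tx": 0.002, "ty": 0, "tz": 0, "turn": 0},
    {"tx": 0.002, "ty": 0, "tz": 0, "turn": 0},
    {"tx": 0.002, "ty": -0.004, "tz": 0, "turn": 0},
    {"tx": 0.002, "ty": -0.008, "tz": 0, "turn": 0},
    {"tx": 0.002, "ty": -0.012, "tz": 0, "turn": 0},
    {"tx": 0.002, "ty": -0.016, "tz": 0, "turn": 0},
    {"tx": 0.002, "ty": -0.019, "tz": 0, "turn": 0},
    {"tx": 0.002, "ty": -0.022, "tz": 0, "turn": 0},
    {"tx": 0.002, "ty": -0.025, "tz": 0, "turn": 0},
  ],
  gripper=0,
)

```text
time_s: 7.3
eef_pos: [0.5722, -0.0909, 0.2326]
eef_rot: [0.0, -0.191, 0.982, 0.001]
wrist_force: [-3.0, 5.1, 3.3]
opening: 0.001
```

>>> move_arm(
  increments=[
    {"tx": 0, "ty": -0.003, "tz": 0, "turn": 0},
    {"tx": 0, "ty": -0.006, "tz": 0, "turn": 0},
  ],
)

```text
time_s: 7.47
eef_pos: [0.5745, -0.0969, 0.2325]
eef_rot: [0.0, -0.191, 0.982, 0.0]
wrist_force: [-1.7, 3.5, 3.1]
opening: 0.001
```

>>> move_arm(
  increments=[
    {"tx": 0, "ty": -0.002, "tz": 0, "turn": 0},
    {"tx": 0, "ty": -0.004, "tz": 0, "turn": 0},
  ],
)

```text
time_s: 7.63
eef_pos: [0.5757, -0.1, 0.2323]
eef_rot: [-0.0, -0.191, 0.982, 0.001]
wrist_force: [-3.7, 10.8, 5.6]
opening: 0.004
```

Force is rising, so it is probably at the stop. I'll push a little more and look.

>>> move_arm(
  increments=[
    {"tx": 0, "ty": -0.002, "tz": 0, "turn": 0},
    {"tx": 0, "ty": -0.002, "tz": 0, "turn": 0},
  ],
)

```text
time_s: 7.8
eef_pos: [0.5759, -0.1003, 0.2323]
eef_rot: [-0.001, -0.191, 0.982, 0.003]
wrist_force: [-5.1, 11.1, 7.5]
opening: -0.001
```

```bash
cat > look.py <<'E'
from m import *
from bench import viewer
import sys
n=sys.argv[1]
to([0.5674,-0.0796,0.1735],22)
c=viewer.get_calibration("wrist")
p,d=viewer.camera("wrist")
cv2.imwrite(f"pics/{n}.png",p[:,:,::-1])
im=p.astype(int);red=(im[...,0]>100)&(im[...,1]<60)&(im[...,2]<60);red[:110]=0
P,u,v=cloud(c,d,red&(d<.35))
for a in range(110,384,6):
    k=v==a
    if k.any(): print(a,u[k].mean(),np.median(P[k],0).round(4))
E
python3 look.py w8
```

```text
t=7.80 pos [ 0.5759 -0.1003  0.2323] F [-5.1 11.1  7.5] open -0.001 -> d tool mm [ 0.1 22.1 58.9] turn 0.1
188 264.5 [ 0.5833 -0.124   0.2025]
194 262.5 [ 0.5843 -0.1235  0.2116]
200 261.5 [ 0.5847 -0.1234  0.2207]
206 262.5 [ 0.5844 -0.1236  0.2308]
212 262.0 [ 0.5846 -0.1237  0.2388]
218 262.0 [ 0.5846 -0.1239  0.2467]
224 261.5 [ 0.5842 -0.1225  0.2504]
230 262.5 [ 0.583  -0.1204  0.2515]
236 263.0 [ 0.5821 -0.1184  0.2518]
242 263.0 [ 0.5809 -0.1157  0.2516]
248 263.5 [ 0.5798 -0.1137  0.2518]
254 263.0 [ 0.5791 -0.1113  0.2519]
```

View pics/w8.png

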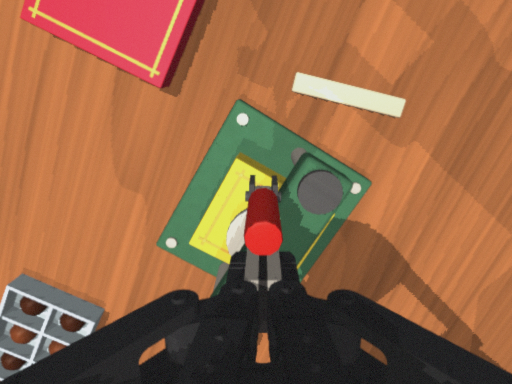

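The handle is upright: its outer face is vertical at (0.5845,-0.1236) for z from 0.21 to 0.247, with the flat top at 0.252. I'll back off, open, and grip it from above with the jaws tangential.

>>> move_arm(
  increments=[
    {"tx": 0, "ty": 0.006, "tz": 0, "turn": 0},
    {"tx": 0, "ty": 0.014, "tz": 0, "turn": 0},
    {"tx": 0, "ty": 0.022, "tz": 0, "turn": 0},
    {"tx": 0, "ty": 0.022, "tz": 0, "turn": 0},
  ],
  gripper=0,
)

```text
time_s: 8.18
eef_pos: [0.5678, -0.0812, 0.232]
eef_rot: [-0.0, -0.191, 0.982, 0.0]
wrist_force: [0.0, 0.2, 0.2]
opening: 0.003
```

>>> move_arm(
  increments=[
    {"tx": 0, "ty": 0, "tz": 0, "turn": 0},
    {"tx": 0, "ty": 0, "tz": 0, "turn": 0},
    {"tx": 0, "ty": 0, "tz": 0, "turn": 0},
    {"tx": 0, "ty": 0, "tz": 0, "turn": 0},
    {"tx": 0, "ty": 0, "tz": 0, "turn": 0},
  ],
  gripper=0.5,
)

```text
time_s: 8.6
eef_pos: [0.5684, -0.0824, 0.2323]
eef_rot: [0.0, -0.191, 0.982, -0.0]
wrist_force: [-0.3, -0.1, 0.0]
opening: 0.501
```

```bash
python3 look.py w9; python3 -c "
from m import *
to([.5817,-.1172,.216],22)"
```

```text
t=8.60 pos [ 0.5684 -0.0824  0.2323] F [-0.3 -0.1  0. ] open 0.501 -> d tool mm [-0.1  3.  58.8] turn 0.0
152 264.0 [ 0.5833 -0.1239  0.2019]
158 261.5 [ 0.5845 -0.1235  0.2165]
164 262.0 [ 0.5843 -0.1233  0.2295]
170 261.5 [ 0.5844 -0.1234  0.2426]
176 261.5 [ 0.584  -0.1225  0.2488]
182 265.22727272727275 [ 0.5811 -0.1214  0.2513]
188 264.80645161290323 [ 0.5806 -0.1188  0.2517]
194 263.0 [ 0.5808 -0.1163  0.2515]
200 262.5 [ 0.5802 -0.1142  0.2518]
206 263.0 [ 0.5791 -0.1119  0.2515]
t=8.65 pos [ 0.5684 -0.0824  0.2322] F [-0.1  0.5  0.2] open 0.499 -> d tool mm [  0.8 -37.2  16.3] turn 0.0
```

>>> move_arm(
  increments=[
    {"tx": 0.001, "ty": -0.008, "tz": 0, "turn": 0},
    {"tx": 0.001, "ty": -0.018, "tz": 0.003, "turn": 0},
    {"tx": 0.001, "ty": -0.028, "tz": 0.008, "turn": 0},
    {"tx": 0.001, "ty": -0.037, "tz": 0.016, "turn": 0},
    {"tx": 0.001, "ty": -0.037, "tz": 0.016, "turn": 0},
  ],
  gripper=0.5,
)

```text
time_s: 9.07
eef_pos: [0.5809, -0.1188, 0.2139]
eef_rot: [-0.001, -0.19, 0.982, 0.001]
wrist_force: [-0.2, 0.1, -1.1]
opening: 0.502
```

>>> move_arm(
  increments=[
    {"tx": 0, "ty": 0, "tz": 0, "turn": 0},
    {"tx": 0, "ty": 0, "tz": 0, "turn": 0},
    {"tx": 0, "ty": 0, "tz": 0, "turn": 0},
    {"tx": 0, "ty": 0, "tz": 0, "turn": 0},
    {"tx": 0, "ty": 0, "tz": 0, "turn": 0},
    {"tx": 0, "ty": 0, "tz": 0, "turn": 0},
  ],
  gripper=0.1,
)

```text
time_s: 9.57
eef_pos: [0.5816, -0.1165, 0.2163]
eef_rot: [0.0, -0.191, 0.982, -0.0]
wrist_force: [3.1, 0.3, -4.1]
opening: 0.167
```

```bash
python3 look.py w10;python3 - <<'E'
import numpy as np
# circle waypoints in tool axes: start phi=-68.6, clockwise
C=np.array([.5542,-.0472]);r=.0752;ex=np.array([-.926,-.377]);ey=np.array([-.377,.926])
p0=C+r*np.array([np.cos(np.radians(-68.6)),np.sin(np.radians(-68.6))])
for a in range(0,331,5):
    f=np.radians(-68.6-a);d=C+r*np.array([np.cos(f),np.sin(f)])-p0
    print(a,(d@ex*1000).round(1),(d@ey*1000).round(1),end=" | ")
E
```

```text
t=9.57 pos [ 0.5816 -0.1165  0.2163] F [ 3.1  0.3 -4.1] open 0.167 -> d tool mm [-0.7 39.6 42.8] turn 0.1
230 262.5 [ 0.5836 -0.124   0.2021]
236 262.5 [ 0.5836 -0.1236  0.2079]
242 262.5 [ 0.5835 -0.1236  0.2157]
248 262.5 [ 0.5835 -0.1237  0.2214]
254 262.0 [ 0.5838 -0.1234  0.2273]
260 262.5 [ 0.5835 -0.1234  0.2325]
266 262.5 [ 0.5836 -0.1237  0.2379]
272 262.5 [ 0.5835 -0.1233  0.2424]
278 261.96774193548384 [ 0.5837 -0.1236  0.2472]
284 261.1 [ 0.5843 -0.1229  0.2506]
290 262.0 [ 0.5826 -0.121   0.2513]
296 262.0 [ 0.5818 -0.119   0.2515]
302 262.2105263157895 [ 0.5805 -0.1164  0.2517]
308 261.5 [ 0.5798 -0.1138  0.2516]
314 263.0 [ 0.5785 -0.1116  0.2516]
0 0.0 0.0 | 5 6.5 0.4 | 10 13.0 1.3 | 15 19.4 2.8 | 20 25.7 4.9 | 25 31.7 7.5 | 30 37.5 10.6 | 35 42.9 14.2 | 40 48.1 18.2 | 45 52.9 22.7 | 50 57.2 27.6 | 55 61.2 32.9 | 60 64.6 38.4 | 65 67.6 44.3 | 70 70.0 50.4 | 75 71.9 56.7 | 80 73.2 63.1 | 85 74.0 69.6 | 90 74.2 76.2 | 95 73.8 82.7 | 100 72.9 89.2 | 105 71.4 95.6 | 110 69.3 101.8 | 115 66.7 107.8 | 120 63.6 113.6 | 125 60.0 119.1 | 130 56.0 124.3 | 135 51.5 129.0 | 140 46.6 133.4 | 145 41.3 137.3 | 150 35.7 140.8 | 155 29.9 143.7 | 160 23.8 146.2 | 165 17.5 148.1 | 170 11.1 149.4 | 175 4.6 150.2 | 180 -2.0 150.4 | 185 -8.5 150.0 | 190 -15.0 149.0 | 195 -21.4 147.5 | 200 -27.6 145.5 | 205 -33.7 142.9 | 210 -39.4 139.8 | 215 -44.9 136.2 | 220 -50.1 132.1 | 225 -54.8 127.6 | 230 -59.2 122.7 | 235 -63.1 117.5 | 240 -66.6 111.9 | 245 -69.5 106.1 | 250 -72.0 100.0 | 255 -73.9 93.7 | 260 -75.2 87.3 | 265 -76.0 80.7 | 270 -76.2 74.2 | 275 -75.8 67.6 | 280 -74.9 61.2 | 285 -73.3 54.8 | 290 -71.3 48.5 | 295 -68.7 42.5 | 300 -65.6 36.7 | 305 -62.0 31.2 | 310 -57.9 26.1 | 315 -53.4 21.3 | 320 -48.6 17.0 | 325 -43.3 13.0 | 330 -37.7 9.6 |
```

View pics/w10.png

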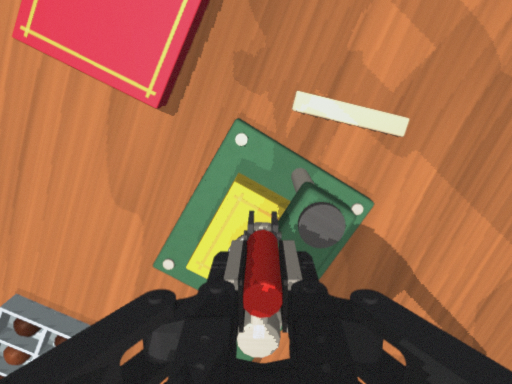

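The handle is gripped upright, with its top at (262,300) and the outer face vertical. I'll start cranking clockwise, which is +x in the tool frame.

>>> move_arm(
  increments=[
    {"tx": 0.0039, "ty": 0.0002, "tz": 0, "turn": 0},
    {"tx": 0.0078, "ty": 0.0005, "tz": 0, "turn": 0},
    {"tx": 0.0117, "ty": 0.0011, "tz": 0, "turn": 0},
    {"tx": 0.0156, "ty": 0.0019, "tz": 0, "turn": 0},
    {"tx": 0.0194, "ty": 0.0028, "tz": 0, "turn": 0},
  ],
  gripper=0.1,
)

```text
time_s: 10.03
eef_pos: [0.5633, -0.1207, 0.2163]
eef_rot: [0.002, -0.191, 0.982, 0.0]
wrist_force: [8.0, 3.1, -6.1]
opening: 0.166
```

```bash
cat > st.py <<'E'
from m import *
C=np.array([.5542,-.0472])
o=get_obs();p=o["eef_pos"][:2]-C;r=np.hypot(*p);f=np.arctan2(p[1],p[0]);F=o["wrist_force"]
t=np.array([np.sin(f),-np.cos(f)]);n=p/r
print("t",round(o["time_s"],2),"r mm",round(r*1e3,1),"crank",round((-68.6-np.degrees(f))%360,1),"push",round(-F[:2]@t,1),"radial(out push by tool)",round(-F[:2]@n,1),"Fz",F[2].round(1),"z",o["eef_pos"][2].round(4),"open",round(o["opening"],3))
E
python3 st.py
```

```text
t 10.03 r mm 74.1 crank 14.3 push 8.4 radial(out push by tool) 2.1 Fz -6.1 z 0.2163 open 0.166
```

>>> move_arm(
  increments=[
    {"tx": 0.0038, "ty": 0.0012, "tz": 0, "turn": 0},
    {"tx": 0.0075, "ty": 0.0026, "tz": 0, "turn": 0},
    {"tx": 0.0111, "ty": 0.0041, "tz": 0, "turn": 0},
    {"tx": 0.0146, "ty": 0.0059, "tz": 0, "turn": 0},
    {"tx": 0.0181, "ty": 0.0078, "tz": 0, "turn": 0},
  ],
  gripper=0.1,
)

```text
time_s: 10.45
eef_pos: [0.5437, -0.1202, 0.2163]
eef_rot: [0.002, -0.191, 0.982, 0.0]
wrist_force: [8.5, 2.6, -6.5]
opening: 0.171
```

```bash
python3 st.py
python3 - <<'E'
from m import *
from bench import viewer
c=viewer.get_calibration("side");p,d=viewer.camera("side")
np.savez("pics/s11.npz",p=p,d=d,**{k:np.array(v) for k,v in c.items()})
cv2.imwrite("pics/s11.png",cv2.resize(p[165:250,215:305],None,fx=6,fy=6,interpolation=cv2.INTER_CUBIC)[:,:,::-1])
E
```

```text
t 10.45 r mm 73.7 crank 29.6 push 8.0 radial(out push by tool) 3.7 Fz -6.5 z 0.2163 open 0.171
```

View pics/s11.png

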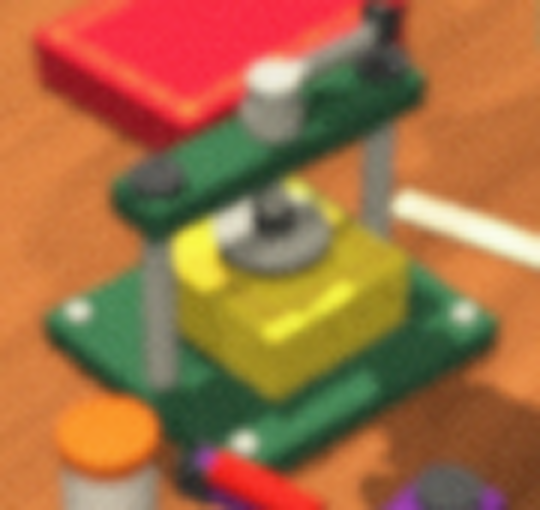

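The pad has hardly moved yet; its rim is at crop (272,240), against about (270,235) before. I'll estimate the gap from the side depth.

Run:
```python
from h import *
for n in ("side0","s11"):
    s=np.load(f"pics/{n}.npz");d=s["d"];im=s["p"].astype(int)
    m=np.zeros(d.shape,bool);m[194:212,250:271]=1
    g=m&(abs(im[...,0]-im[...,2])<35)&(im.mean(2)>90)
    P,u,v=cloud(s,d,g);R=np.hypot(P[:,0]-.5542,P[:,1]+.0472)
    k=(R<.033)&(R>.014)
    print(n,k.sum(),"pad top z",np.median(P[k,2]).round(4),P[k,2].std().round(4))
    y=np.zeros(d.shape,bool);y[200:225,260:283]=1
    y&=(im[...,0]-im[...,2]>60)&(im[...,1]-im[...,2]>50)
    P,u,v=cloud(s,d,y);print("box z hist",np.histogram(P[:,2],bins=np.arange(.03,.09,.005)))
```

```text
side0 114 pad top z 0.0849 0.0061
box z hist (array([ 21,  25,  18,  21,  31,  50, 193,  10,   5,   2,   0]), array([0.03 , 0.035, 0.04 , 0.045, 0.05 , 0.055, 0.06 , 0.065, 0.07 ,
       0.075, 0.08 , 0.085]))
s11 104 pad top z 0.082 0.0065
box z hist (array([ 25,  17,  19,  29,  22,  46, 177,  24,   7,   0,   3]), array([0.03 , 0.035, 0.04 , 0.045, 0.05 , 0.055, 0.06 , 0.065, 0.07 ,
       0.075, 0.08 , 0.085]))
```

The pad drops about 3 mm per 30°, so roughly 6 mm (about 60°) remain. I'll continue by feel.

>>> move_arm(
  increments=[
    {"tx": 0.0032, "ty": 0.0021, "tz": 0, "turn": 0},
    {"tx": 0.0065, "ty": 0.0044, "tz": 0, "turn": 0},
    {"tx": 0.0096, "ty": 0.0068, "tz": 0, "turn": 0},
    {"tx": 0.0126, "ty": 0.0093, "tz": 0, "turn": 0},
    {"tx": 0.0154, "ty": 0.0121, "tz": 0, "turn": 0},
  ],
  gripper=0.1,
)

```text
time_s: 10.92
eef_pos: [0.5251, -0.1146, 0.2163]
eef_rot: [0.002, -0.191, 0.982, 0.0]
wrist_force: [11.1, 2.7, -7.3]
opening: 0.163
```

```bash
python3 st.py
```

```text
t 10.92 r mm 73.4 crank 44.7 push 9.1 radial(out push by tool) 6.9 Fz -7.3 z 0.2163 open 0.163
```

>>> move_arm(
  increments=[
    {"tx": 0.002, "ty": 0.0025, "tz": 0, "turn": 0},
    {"tx": 0.004, "ty": 0.0051, "tz": 0, "turn": 0},
    {"tx": 0.0059, "ty": 0.0078, "tz": 0, "turn": 0},
    {"tx": 0.0079, "ty": 0.0105, "tz": 0, "turn": 0},
  ],
  gripper=0.1,
)

```text
time_s: 11.25
eef_pos: [0.5139, -0.1084, 0.2164]
eef_rot: [0.002, -0.191, 0.982, -0.0]
wrist_force: [11.8, 1.3, -8.5]
opening: 0.17
```

```bash
python3 st.py
```

```text
t 11.25 r mm 73.3 crank 54.7 push 9.1 radial(out push by tool) 7.6 Fz -8.5 z 0.2164 open 0.17
```

>>> move_arm(
  increments=[
    {"tx": 0.0013, "ty": 0.003, "tz": 0, "turn": 0},
    {"tx": 0.0027, "ty": 0.0059, "tz": 0, "turn": 0},
    {"tx": 0.004, "ty": 0.0089, "tz": 0, "turn": 0},
    {"tx": 0.0055, "ty": 0.0119, "tz": 0, "turn": 0},
  ],
  gripper=0.1,
)

```text
time_s: 11.58
eef_pos: [0.5041, -0.1003, 0.2164]
eef_rot: [0.001, -0.191, 0.982, -0.001]
wrist_force: [8.9, -2.7, -8.3]
opening: 0.17
```

```bash
python3 st.py
```

```text
t 11.58 r mm 73.0 crank 64.7 push 8.3 radial(out push by tool) 4.1 Fz -8.3 z 0.2164 open 0.17
```

>>> move_arm(
  increments=[
    {"tx": 0.0013, "ty": 0.003, "tz": 0, "turn": 0},
    {"tx": 0.0024, "ty": 0.0061, "tz": 0, "turn": 0},
  ],
  gripper=0.1,
)

```text
time_s: 11.75
eef_pos: [0.4996, -0.0957, 0.2164]
eef_rot: [0.002, -0.191, 0.982, -0.001]
wrist_force: [7.9, -3.0, -8.5]
opening: 0.167
```

```bash
python3 st.py
```

```text
t 11.75 r mm 73.0 crank 69.8 push 7.5 radial(out push by tool) 3.9 Fz -8.5 z 0.2164 open 0.167
```

>>> move_arm(
  increments=[
    {"tx": 0.001, "ty": 0.0031, "tz": 0, "turn": 0},
    {"tx": 0.0019, "ty": 0.0063, "tz": 0, "turn": 0},
  ],
  gripper=0.1,
)

```text
time_s: 11.92
eef_pos: [0.4955, -0.0906, 0.2164]
eef_rot: [0.002, -0.191, 0.982, -0.001]
wrist_force: [10.2, -4.0, -8.2]
opening: 0.168
```

```bash
python3 st.py
```

```text
t 11.92 r mm 73.0 crank 74.9 push 9.3 radial(out push by tool) 5.8 Fz -8.2 z 0.2164 open 0.168
```

```bash
cat > pad.py <<'E'
from h import *
from bench import viewer
import sys
s=dict(viewer.get_calibration("side"));p,d=viewer.camera("side")
im=p.astype(int)
m=np.zeros(d.shape,bool);m[194:212,250:271]=1
g=m&(abs(im[...,0]-im[...,2])<35)&(im.mean(2)>90)
P,u,v=cloud(s,d,g);R=np.hypot(P[:,0]-.5542,P[:,1]+.0472)
k=(R<.033)&(R>.014)
print(k.sum(),"pad top z",np.median(P[k,2]).round(4))
cv2.imwrite(f"pics/{sys.argv[1]}.png",cv2.resize(p[150:250,215:305],None,fx=6,fy=6,interpolation=cv2.INTER_CUBIC)[:,:,::-1])
E
python3 pad.py s12
```

```text
114 pad top z 0.0767
```

View pics/s12.png

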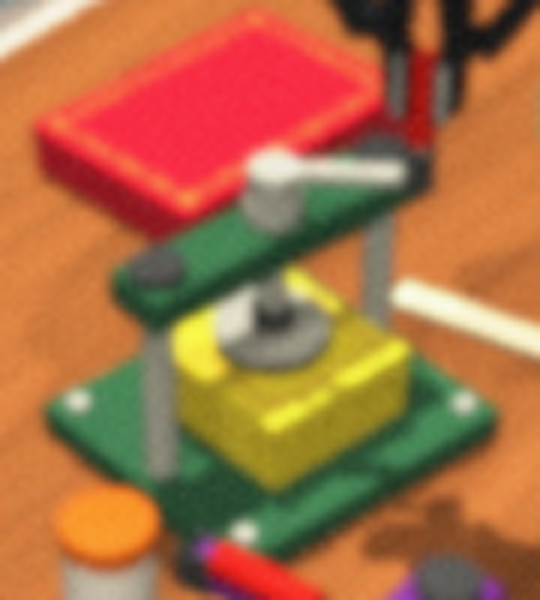

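The handle is upright at crop (425,110) and the pad is almost on the box (pad top 0.0767; contact is expected near 0.076). Small steps from here.

>>> move_arm(
  increments=[
    {"tx": 0.0001, "ty": 0.0016, "tz": 0, "turn": 0},
    {"tx": 0.0004, "ty": 0.0032, "tz": 0, "turn": 0},
  ],
  gripper=0.1,
)

```text
time_s: 12.13
eef_pos: [0.4938, -0.0881, 0.2164]
eef_rot: [0.001, -0.191, 0.982, -0.001]
wrist_force: [7.5, -4.3, -8.8]
opening: 0.17
```

```bash
python3 st.py
```

```text
t 12.13 r mm 73.0 crank 77.3 push 7.8 radial(out push by tool) 3.8 Fz -8.8 z 0.2164 open 0.17
```

>>> move_arm(
  increments=[
    {"tx": 0.0003, "ty": 0.0016, "tz": 0, "turn": 0},
    {"tx": 0.0005, "ty": 0.0032, "tz": 0, "turn": 0},
  ],
  gripper=0.1,
)

```text
time_s: 12.3
eef_pos: [0.492, -0.0854, 0.2164]
eef_rot: [0.001, -0.191, 0.982, -0.001]
wrist_force: [7.4, -4.7, -7.3]
opening: 0.171
```

```bash
python3 st.py
```

```text
t 12.3 r mm 73.0 crank 79.8 push 7.9 radial(out push by tool) 3.9 Fz -7.3 z 0.2164 open 0.171
```

>>> move_arm(
  increments=[
    {"tx": 0.0002, "ty": 0.0016, "tz": 0, "turn": 0},
    {"tx": 0.0004, "ty": 0.0032, "tz": 0, "turn": 0},
  ],
  gripper=0.1,
)

```text
time_s: 12.47
eef_pos: [0.4904, -0.0827, 0.2163]
eef_rot: [0.001, -0.191, 0.982, -0.001]
wrist_force: [6.8, -5.2, -8.4]
opening: 0.167
```

```bash
python3 st.py
```

```text
t 12.47 r mm 73.0 crank 82.3 push 7.9 radial(out push by tool) 3.4 Fz -8.4 z 0.2163 open 0.167
```

>>> move_arm(
  increments=[
    {"tx": 0.0002, "ty": 0.0016, "tz": 0, "turn": 0},
    {"tx": 0.0004, "ty": 0.0032, "tz": 0, "turn": 0},
  ],
  gripper=0.1,
)

```text
time_s: 12.63
eef_pos: [0.4889, -0.0799, 0.2164]
eef_rot: [0.001, -0.191, 0.982, -0.002]
wrist_force: [8.3, -5.0, -8.8]
opening: 0.168
```

```bash
python3 st.py
```

```text
t 12.63 r mm 73.0 crank 84.8 push 8.2 radial(out push by tool) 5.2 Fz -8.8 z 0.2164 open 0.168
```

>>> move_arm(
  increments=[
    {"tx": -0.0002, "ty": 0.0016, "tz": 0, "turn": 0},
    {"tx": -0.0001, "ty": 0.0032, "tz": 0, "turn": 0},
  ],
  gripper=0.1,
)

```text
time_s: 12.8
eef_pos: [0.4876, -0.0771, 0.2163]
eef_rot: [0.001, -0.191, 0.982, -0.002]
wrist_force: [7.1, -5.3, -7.2]
opening: 0.172
```

```bash
python3 st.py
```

```text
t 12.8 r mm 73.0 crank 87.2 push 7.8 radial(out push by tool) 4.3 Fz -7.2 z 0.2163 open 0.172
```

>>> move_arm(
  increments=[
    {"tx": 0, "ty": 0.0016, "tz": 0, "turn": 0},
    {"tx": 0.0001, "ty": 0.0032, "tz": 0, "turn": 0},
  ],
  gripper=0.1,
)

```text
time_s: 12.97
eef_pos: [0.4863, -0.0742, 0.2163]
eef_rot: [0.001, -0.191, 0.982, -0.002]
wrist_force: [7.5, -5.0, -8.1]
opening: 0.17
```

```bash
python3 st.py; python3 pad.py s13
```

```text
t 12.97 r mm 73.1 crank 89.7 push 7.4 radial(out push by tool) 5.1 Fz -8.1 z 0.2163 open 0.17
112 pad top z 0.0757
```

>>> move_arm(
  increments=[
    {"tx": -0.0002, "ty": 0.0016, "tz": 0, "turn": 0},
    {"tx": -0.0003, "ty": 0.0032, "tz": 0, "turn": 0},
  ],
  gripper=0.1,
)

```text
time_s: 13.18
eef_pos: [0.4852, -0.0713, 0.2164]
eef_rot: [0.001, -0.191, 0.982, -0.002]
wrist_force: [6.1, -6.9, -7.2]
opening: 0.169
```

```bash
python3 st.py
```

```text
t 13.18 r mm 73.1 crank 92.2 push 8.5 radial(out push by tool) 3.5 Fz -7.2 z 0.2164 open 0.169
```

>>> move_arm(
  increments=[
    {"tx": -0.0002, "ty": 0.0016, "tz": 0, "turn": 0},
    {"tx": -0.0004, "ty": 0.0032, "tz": 0, "turn": 0},
  ],
  gripper=0.1,
)

```text
time_s: 13.35
eef_pos: [0.4842, -0.0682, 0.2163]
eef_rot: [0.0, -0.191, 0.982, -0.002]
wrist_force: [5.0, -7.1, -7.7]
opening: 0.17
```

```bash
python3 st.py
```

```text
t 13.35 r mm 73.1 crank 94.7 push 8.2 radial(out push by tool) 2.7 Fz -7.7 z 0.2163 open 0.17
```

>>> move_arm(
  increments=[
    {"tx": -0.0003, "ty": 0.0016, "tz": 0, "turn": 0},
    {"tx": -0.0006, "ty": 0.0032, "tz": 0, "turn": 0},
  ],
  gripper=0.1,
)

```text
time_s: 13.52
eef_pos: [0.4834, -0.0651, 0.2163]
eef_rot: [0.0, -0.191, 0.982, -0.002]
wrist_force: [3.8, -7.7, -7.1]
opening: 0.17
```

```bash
python3 st.py
```

```text
t 13.52 r mm 73.1 crank 97.2 push 8.4 radial(out push by tool) 1.8 Fz -7.1 z 0.2163 open 0.17
```

>>> move_arm(
  increments=[
    {"tx": -0.0001, "ty": 0.0016, "tz": 0, "turn": 0},
    {"tx": -0.0003, "ty": 0.0032, "tz": 0, "turn": 0},
  ],
  gripper=0.1,
)

```text
time_s: 13.68
eef_pos: [0.4826, -0.062, 0.2163]
eef_rot: [0.0, -0.191, 0.982, -0.002]
wrist_force: [5.5, -7.2, -8.1]
opening: 0.169
```

```bash
python3 st.py
```

```text
t 13.68 r mm 73.1 crank 99.7 push 8.2 radial(out push by tool) 4.0 Fz -8.1 z 0.2163 open 0.169
```

>>> move_arm(
  increments=[
    {"tx": -0.0003, "ty": 0.0016, "tz": 0, "turn": 0},
    {"tx": -0.0005, "ty": 0.0032, "tz": 0, "turn": 0},
  ],
  gripper=0.1,
)

```text
time_s: 13.85
eef_pos: [0.4819, -0.0589, 0.2163]
eef_rot: [0.0, -0.191, 0.982, -0.002]
wrist_force: [4.9, -7.6, -7.1]
opening: 0.17
```

```bash
python3 st.py
```

```text
t 13.85 r mm 73.2 crank 102.2 push 8.3 radial(out push by tool) 3.7 Fz -7.1 z 0.2163 open 0.17
```

>>> move_arm(
  increments=[
    {"tx": -0.0004, "ty": 0.0016, "tz": 0, "turn": 0},
    {"tx": -0.0007, "ty": 0.0032, "tz": 0, "turn": 0},
  ],
  gripper=0.1,
)

```text
time_s: 14.02
eef_pos: [0.4814, -0.0557, 0.2163]
eef_rot: [0.0, -0.191, 0.982, -0.002]
wrist_force: [5.7, -7.8, -7.6]
opening: 0.174
```

```bash
python3 st.py; python3 pad.py s14
```

```text
t 14.02 r mm 73.3 crank 104.7 push 8.4 radial(out push by tool) 4.8 Fz -7.6 z 0.2163 open 0.174
120 pad top z 0.0741
```

View pics/s14.png

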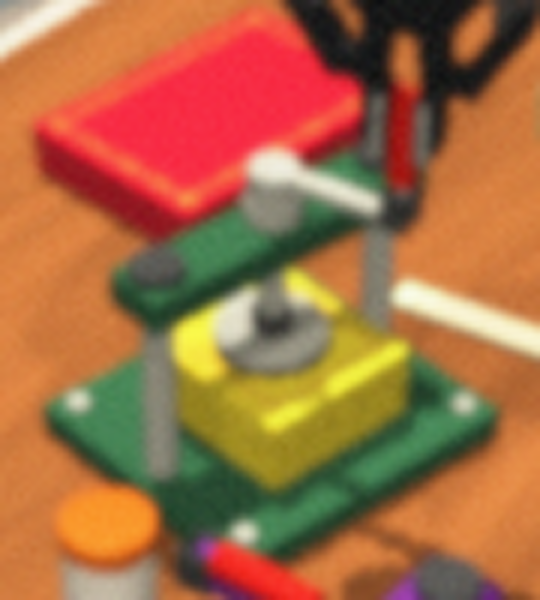

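The pad still seems slightly clear of the box, with no added push and the handle upright. I'll continue.

>>> move_arm(
  increments=[
    {"tx": -0.0005, "ty": 0.0016, "tz": 0, "turn": 0},
    {"tx": -0.001, "ty": 0.0031, "tz": 0, "turn": 0},
  ],
  gripper=0.1,
)

```text
time_s: 14.23
eef_pos: [0.4811, -0.0525, 0.2163]
eef_rot: [0.0, -0.191, 0.982, -0.002]
wrist_force: [4.9, -7.0, -6.3]
opening: 0.169
```

```bash
python3 st.py
```

```text
t 14.23 r mm 73.3 crank 107.2 push 7.4 radial(out push by tool) 4.4 Fz -6.3 z 0.2163 open 0.169
```

>>> move_arm(
  increments=[
    {"tx": -0.0005, "ty": 0.0016, "tz": 0, "turn": 0},
    {"tx": -0.0011, "ty": 0.0031, "tz": 0, "turn": 0},
  ],
  gripper=0.1,
)

```text
time_s: 14.4
eef_pos: [0.4809, -0.0493, 0.2163]
eef_rot: [0.0, -0.191, 0.982, -0.002]
wrist_force: [4.4, -8.0, -6.5]
opening: 0.17
```

```bash
python3 st.py
```

```text
t 14.4 r mm 73.3 crank 109.8 push 8.1 radial(out push by tool) 4.2 Fz -6.5 z 0.2163 open 0.17
```

>>> move_arm(
  increments=[
    {"tx": -0.0006, "ty": 0.0016, "tz": 0, "turn": 0},
    {"tx": -0.0012, "ty": 0.0031, "tz": 0, "turn": 0},
  ],
  gripper=0.1,
)

```text
time_s: 14.57
eef_pos: [0.4808, -0.0461, 0.2163]
eef_rot: [0.0, -0.191, 0.982, -0.002]
wrist_force: [4.0, -8.3, -6.9]
opening: 0.167
```

```bash
python3 st.py
```

```text
t 14.57 r mm 73.4 crank 112.3 push 8.2 radial(out push by tool) 4.1 Fz -6.9 z 0.2163 open 0.167
```

>>> move_arm(
  increments=[
    {"tx": -0.0006, "ty": 0.0015, "tz": 0, "turn": 0},
    {"tx": -0.0013, "ty": 0.003, "tz": 0, "turn": 0},
  ],
  gripper=0.1,
)

```text
time_s: 14.73
eef_pos: [0.4809, -0.043, 0.2163]
eef_rot: [0.0, -0.191, 0.982, -0.002]
wrist_force: [4.4, -9.0, -8.2]
opening: 0.17
```

```bash
python3 st.py
```

```text
t 14.73 r mm 73.5 crank 114.7 push 8.7 radial(out push by tool) 4.9 Fz -8.2 z 0.2163 open 0.17
```

>>> move_arm(
  increments=[
    {"tx": -0.0008, "ty": 0.0015, "tz": 0, "turn": 0},
    {"tx": -0.0015, "ty": 0.0029, "tz": 0, "turn": 0},
  ],
  gripper=0.1,
)

```text
time_s: 14.9
eef_pos: [0.481, -0.0399, 0.2163]
eef_rot: [-0.0, -0.191, 0.982, -0.002]
wrist_force: [3.8, -10.2, -7.3]
opening: 0.169
```

```bash
python3 st.py
```

```text
t 14.9 r mm 73.5 crank 117.1 push 9.8 radial(out push by tool) 4.8 Fz -7.3 z 0.2163 open 0.169
```

>>> move_arm(
  increments=[
    {"tx": -0.0008, "ty": 0.0015, "tz": 0, "turn": 0},
    {"tx": -0.0016, "ty": 0.0029, "tz": 0, "turn": 0},
  ],
  gripper=0.1,
)

```text
time_s: 15.07
eef_pos: [0.4813, -0.0368, 0.2163]
eef_rot: [-0.0, -0.191, 0.982, -0.003]
wrist_force: [2.6, -10.9, -6.7]
opening: 0.168
```

```bash
python3 st.py; python3 pad.py s15
```

```text
t 15.07 r mm 73.6 crank 119.5 push 10.4 radial(out push by tool) 4.1 Fz -6.7 z 0.2163 open 0.168
113 pad top z 0.0731
```

View pics/s15.png

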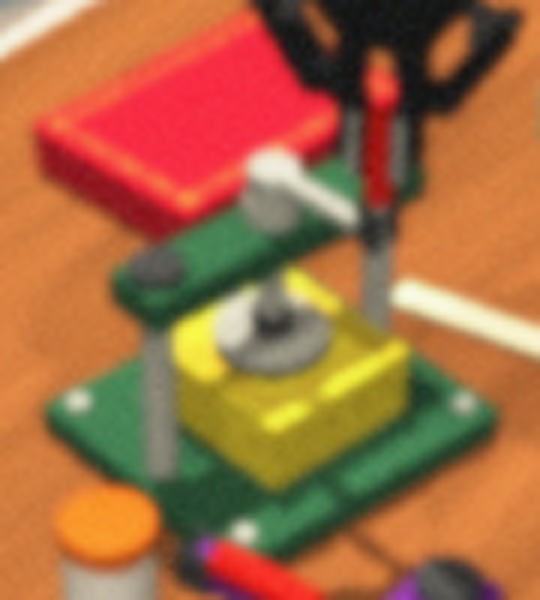

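Contact: the push has risen from 8.1 N free to 10.4 N, and the pad sits on the box with the handle upright. I'm aiming for about 12.6 N.

>>> move_arm(
  increments=[
    {"tx": -0.0009, "ty": 0.0014, "tz": 0, "turn": 0},
    {"tx": -0.0017, "ty": 0.0028, "tz": 0, "turn": 0},
  ],
  gripper=0.1,
)

```text
time_s: 15.28
eef_pos: [0.4818, -0.0337, 0.2163]
eef_rot: [-0.0, -0.191, 0.982, -0.003]
wrist_force: [2.9, -10.9, -6.9]
opening: 0.169
```

```bash
python3 st.py
```

```text
t 15.28 r mm 73.6 crank 121.9 push 10.2 radial(out push by tool) 4.9 Fz -6.9 z 0.2163 open 0.169
```

>>> move_arm(
  increments=[
    {"tx": -0.001, "ty": 0.0014, "tz": 0, "turn": 0},
    {"tx": -0.0019, "ty": 0.0027, "tz": 0, "turn": 0},
  ],
  gripper=0.1,
)

```text
time_s: 15.45
eef_pos: [0.4824, -0.0306, 0.2163]
eef_rot: [-0.001, -0.191, 0.982, -0.003]
wrist_force: [1.8, -10.9, -5.5]
opening: 0.168
```

```bash
python3 st.py
```

```text
t 15.45 r mm 73.7 crank 124.4 push 10.2 radial(out push by tool) 4.2 Fz -5.5 z 0.2163 open 0.168
```

>>> move_arm(
  increments=[
    {"tx": 0, "ty": 0, "tz": 0, "turn": 0},
    {"tx": 0, "ty": 0, "tz": 0, "turn": 0},
    {"tx": 0, "ty": 0, "tz": 0, "turn": 0},
  ],
  gripper=0.1,
)

```text
time_s: 15.7
eef_pos: [0.4824, -0.0305, 0.2163]
eef_rot: [-0.001, -0.191, 0.982, -0.003]
wrist_force: [0.8, -10.0, -6.7]
opening: 0.168
```

```bash
python3 st.py; python3 look.py w16|tail -12; python3 st.py
```

```text
t 15.7 r mm 73.7 crank 124.5 push 9.5 radial(out push by tool) 3.1 Fz -6.7 z 0.2163 open 0.168
248 262.0 [ 0.4847 -0.0376  0.2221]
254 263.06666666666666 [ 0.4841 -0.0377  0.2284]
260 263.0 [ 0.4844 -0.0378  0.2337]
266 262.5 [ 0.4845 -0.0379  0.2386]
272 260.14285714285717 [ 0.4846 -0.0375  0.2432]
278 251.76315789473685 [ 0.4853 -0.0375  0.2473]
284 253.65217391304347 [ 0.4867 -0.0355  0.2501]
290 260.61538461538464 [ 0.4834 -0.0352  0.2516]
296 263.0 [ 0.482  -0.0326  0.2517]
302 263.0 [ 0.4811 -0.0304  0.2515]
308 263.5 [ 0.4799 -0.0281  0.2515]
314 263.5 [ 0.479  -0.0258  0.2515]
t 15.75 r mm 73.7 crank 124.5 push 9.1 radial(out push by tool) 4.9 Fz -6.5 z 0.2163 open 0.166
```

View pics/w16.png

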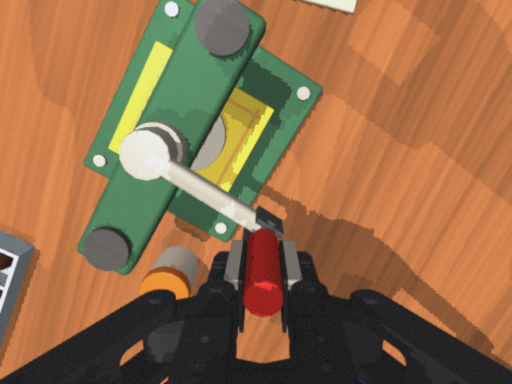

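The handle is upright and the crank is moving with the hand: the arm runs from the hub (150,150) to the pivot at (262,222). I'll hold a little longer to see what the push relaxes to.

>>> move_arm(
  increments=[
    {"tx": 0, "ty": 0, "tz": 0, "turn": 0},
    {"tx": 0, "ty": 0, "tz": 0, "turn": 0},
    {"tx": 0, "ty": 0, "tz": 0, "turn": 0},
    {"tx": 0, "ty": 0, "tz": 0, "turn": 0},
    {"tx": 0, "ty": 0, "tz": 0, "turn": 0},
    {"tx": 0, "ty": 0, "tz": 0, "turn": 0},
  ],
  gripper=0.1,
)

```text
time_s: 16.25
eef_pos: [0.4824, -0.0305, 0.2163]
eef_rot: [-0.001, -0.191, 0.982, -0.003]
wrist_force: [2.1, -10.7, -5.3]
opening: 0.167
```

```bash
python3 st.py
```

```text
t 16.25 r mm 73.7 crank 124.5 push 9.9 radial(out push by tool) 4.5 Fz -5.3 z 0.2163 open 0.167
```

>>> move_arm(
  increments=[
    {"tx": 0, "ty": 0, "tz": 0, "turn": 0},
    {"tx": 0, "ty": 0, "tz": 0, "turn": 0},
    {"tx": 0, "ty": 0, "tz": 0, "turn": 0},
  ],
  gripper=0.1,
)

```text
time_s: 16.5
eef_pos: [0.4824, -0.0305, 0.2163]
eef_rot: [-0.001, -0.191, 0.982, -0.003]
wrist_force: [2.4, -10.4, -6.2]
opening: 0.17
```

```bash
python3 st.py
```

```text
t 16.5 r mm 73.7 crank 124.5 push 9.5 radial(out push by tool) 4.6 Fz -6.2 z 0.2163 open 0.17
```

The held push is about 9.5 N (relaxed 3 to 5 N plus the added part, so perhaps 5 N added). The moving push is 10.2 N, which is only about 2.2 N added. Both are in range but low by the moving measure, so one more small step.

>>> move_arm(
  increments=[
    {"tx": -0.001, "ty": 0.0013, "tz": 0, "turn": 0},
    {"tx": -0.002, "ty": 0.0026, "tz": 0, "turn": 0},
  ],
  gripper=0.1,
)

```text
time_s: 16.67
eef_pos: [0.483, -0.0277, 0.2163]
eef_rot: [-0.001, -0.191, 0.982, -0.003]
wrist_force: [0.4, -12.4, -6.2]
opening: 0.168
```

```bash
python3 st.py
```

```text
t 16.67 r mm 73.8 crank 126.7 push 11.8 radial(out push by tool) 3.7 Fz -6.2 z 0.2163 open 0.168
```

>>> move_arm(
  increments=[
    {"tx": 0, "ty": 0, "tz": 0, "turn": 0},
    {"tx": 0, "ty": 0, "tz": 0, "turn": 0},
    {"tx": 0, "ty": 0, "tz": 0, "turn": 0},
  ],
  gripper=0.1,
)

```text
time_s: 16.92
eef_pos: [0.4831, -0.0275, 0.2163]
eef_rot: [-0.001, -0.191, 0.982, -0.003]
wrist_force: [0.8, -12.0, -5.0]
opening: 0.168
```

```bash
python3 st.py
```

```text
t 16.92 r mm 73.8 crank 126.9 push 11.3 radial(out push by tool) 3.9 Fz -5.0 z 0.2163 open 0.168
```

The two measures disagree on the squeeze (46 N by the moving push, about 90 N by the held push). There is plenty of time, so I'll back the crank off and measure the held push while free.

>>> move_arm(
  increments=[
    {"tx": 0.002, "ty": -0.0026, "tz": 0, "turn": 0},
    {"tx": 0.0039, "ty": -0.0053, "tz": 0, "turn": 0},
    {"tx": 0.0056, "ty": -0.0081, "tz": 0, "turn": 0},
    {"tx": 0.0072, "ty": -0.011, "tz": 0, "turn": 0},
    {"tx": 0.0087, "ty": -0.0139, "tz": 0, "turn": 0},
    {"tx": 0.01, "ty": -0.0169, "tz": 0, "turn": 0},
    {"tx": 0.0112, "ty": -0.02, "tz": 0, "turn": 0},
    {"tx": 0.0123, "ty": -0.0231, "tz": 0, "turn": 0},
    {"tx": 0.0133, "ty": -0.0262, "tz": 0, "turn": 0},
  ],
  gripper=0.1,
)

```text
time_s: 17.67
eef_pos: [0.481, -0.0518, 0.2162]
eef_rot: [0.001, -0.191, 0.982, 0.002]
wrist_force: [3.6, 8.3, -3.5]
opening: 0.17
```

```bash
python3 st.py
```

```text
t 17.67 r mm 73.3 crank 107.8 push -8.0 radial(out push by tool) 4.1 Fz -3.5 z 0.2162 open 0.17
```

>>> move_arm(
  increments=[
    {"tx": -0.0005, "ty": 0.0016, "tz": 0, "turn": 0},
    {"tx": -0.001, "ty": 0.0031, "tz": 0, "turn": 0},
  ],
  gripper=0.1,
)

```text
time_s: 17.83
eef_pos: [0.481, -0.0514, 0.2163]
eef_rot: [0.0, -0.191, 0.982, -0.001]
wrist_force: [4.9, -7.3, -7.4]
opening: 0.167
```

```bash
python3 st.py
```

```text
t 17.83 r mm 73.3 crank 108.1 push 7.5 radial(out push by tool) 4.5 Fz -7.4 z 0.2163 open 0.167
```

>>> move_arm(
  increments=[
    {"tx": -0.0005, "ty": 0.0016, "tz": 0, "turn": 0},
    {"tx": -0.0011, "ty": 0.0031, "tz": 0, "turn": 0},
  ],
  gripper=0.1,
)

```text
time_s: 18.0
eef_pos: [0.4809, -0.0492, 0.2163]
eef_rot: [0.0, -0.191, 0.982, -0.002]
wrist_force: [4.6, -7.2, -7.0]
opening: 0.168
```

```bash
python3 st.py
```

```text
t 18.0 r mm 73.4 crank 109.8 push 7.4 radial(out push by tool) 4.4 Fz -7.0 z 0.2163 open 0.168
```

>>> move_arm(
  increments=[
    {"tx": 0, "ty": 0, "tz": 0, "turn": 0},
    {"tx": 0, "ty": 0, "tz": 0, "turn": 0},
    {"tx": 0, "ty": 0, "tz": 0, "turn": 0},
  ],
  gripper=0.1,
)

```text
time_s: 18.25
eef_pos: [0.4809, -0.0491, 0.2163]
eef_rot: [0.0, -0.191, 0.982, -0.002]
wrist_force: [4.1, -5.8, -7.2]
opening: 0.168
```

```bash
python3 st.py
```

```text
t 18.25 r mm 73.3 crank 110.0 push 5.9 radial(out push by tool) 3.9 Fz -7.2 z 0.2163 open 0.168
```

Free at 110°: 7.4 N moving, 5.9 N held. At 127° it was 11.8 N moving and 11.3 N held, so the added push was 4.0 to 5.4 N, right around the 4.5 N ideal. I'll return to the same angle.

>>> move_arm(
  increments=[
    {"tx": -0.0006, "ty": 0.0016, "tz": 0, "turn": 0},
    {"tx": -0.0012, "ty": 0.0031, "tz": 0, "turn": 0},
    {"tx": -0.0018, "ty": 0.0046, "tz": 0, "turn": 0},
    {"tx": -0.0025, "ty": 0.0061, "tz": 0, "turn": 0},
    {"tx": -0.0032, "ty": 0.0076, "tz": 0, "turn": 0},
    {"tx": -0.004, "ty": 0.009, "tz": 0, "turn": 0},
    {"tx": -0.0048, "ty": 0.0105, "tz": 0, "turn": 0},
    {"tx": -0.0056, "ty": 0.0119, "tz": 0, "turn": 0},
  ],
  gripper=0.1,
)

```text
time_s: 18.92
eef_pos: [0.4814, -0.0368, 0.2163]
eef_rot: [-0.0, -0.191, 0.982, -0.003]
wrist_force: [2.9, -10.8, -7.1]
opening: 0.168
```

```bash
python3 st.py
```

```text
t 18.92 r mm 73.6 crank 119.5 push 10.3 radial(out push by tool) 4.4 Fz -7.1 z 0.2163 open 0.168
```

>>> move_arm(
  increments=[
    {"tx": -0.0009, "ty": 0.0014, "tz": 0, "turn": 0},
    {"tx": -0.0017, "ty": 0.0028, "tz": 0, "turn": 0},
    {"tx": -0.0026, "ty": 0.0042, "tz": 0, "turn": 0},
    {"tx": -0.0036, "ty": 0.0055, "tz": 0, "turn": 0},
  ],
  gripper=0.1,
)

```text
time_s: 19.25
eef_pos: [0.4824, -0.0307, 0.2163]
eef_rot: [-0.001, -0.191, 0.982, -0.003]
wrist_force: [0.8, -12.5, -6.3]
opening: 0.168
```

```bash
python3 st.py
```

```text
t 19.25 r mm 73.7 crank 124.3 push 12.0 radial(out push by tool) 3.6 Fz -6.3 z 0.2163 open 0.168
```

>>> move_arm(
  increments=[
    {"tx": 0, "ty": 0, "tz": 0, "turn": 0},
    {"tx": 0, "ty": 0, "tz": 0, "turn": 0},
    {"tx": 0, "ty": 0, "tz": 0, "turn": 0},
  ],
  gripper=0.1,
)

```text
time_s: 19.5
eef_pos: [0.4824, -0.0305, 0.2163]
eef_rot: [-0.001, -0.191, 0.982, -0.003]
wrist_force: [1.4, -10.6, -6.6]
opening: 0.165
```

```bash
python3 st.py
```

```text
t 19.5 r mm 73.7 crank 124.5 push 10.0 radial(out push by tool) 3.8 Fz -6.6 z 0.2163 open 0.165
```

Held added push is 4.1 N and moving added push is 4.1 N, so about 51 N of squeeze. I'll ease the hand's load off, then open and lift straight up.

>>> move_arm(
  increments=[
    {"tx": 0.0006, "ty": -0.0008, "tz": 0, "turn": 0},
    {"tx": 0.0009, "ty": -0.0013, "tz": 0, "turn": 0},
    {"tx": 0.0009, "ty": -0.0013, "tz": 0, "turn": 0},
  ],
  gripper=0.1,
)

```text
time_s: 19.75
eef_pos: [0.4823, -0.0308, 0.2163]
eef_rot: [0.0, -0.191, 0.982, -0.001]
wrist_force: [3.6, -4.6, -5.4]
opening: 0.167
```

```bash
python3 st.py
```

```text
t 19.75 r mm 73.7 crank 124.2 push 3.7 radial(out push by tool) 4.6 Fz -5.4 z 0.2163 open 0.167
```

>>> move_arm(
  increments=[
    {"tx": 0.0002, "ty": -0.0004, "tz": 0, "turn": 0},
    {"tx": 0.0002, "ty": -0.0004, "tz": 0, "turn": 0},
  ],
  gripper=0.1,
)

```text
time_s: 19.92
eef_pos: [0.4823, -0.0309, 0.2163]
eef_rot: [0.0, -0.191, 0.982, -0.001]
wrist_force: [4.1, -3.2, -6.3]
opening: 0.17
```

>>> move_arm(
  increments=[
    {"tx": 0, "ty": 0, "tz": 0, "turn": 0},
    {"tx": 0, "ty": 0, "tz": 0, "turn": 0},
    {"tx": 0, "ty": 0, "tz": 0, "turn": 0},
    {"tx": 0, "ty": 0, "tz": 0, "turn": 0},
    {"tx": 0, "ty": 0, "tz": 0, "turn": 0},
  ],
  gripper=0.5,
)

```text
time_s: 20.33
eef_pos: [0.4821, -0.0297, 0.2165]
eef_rot: [0.0, -0.191, 0.982, -0.0]
wrist_force: [0.6, 0.5, 0.6]
opening: 0.503
```

>>> move_arm(
  increments=[
    {"tx": 0, "ty": 0, "tz": -0.01, "turn": 0},
    {"tx": 0, "ty": 0, "tz": -0.025, "turn": 0},
    {"tx": 0, "ty": 0, "tz": -0.045, "turn": 0},
    {"tx": 0, "ty": 0, "tz": -0.07, "turn": 0},
    {"tx": 0, "ty": 0, "tz": -0.1, "turn": 0},
    {"tx": 0, "ty": 0, "tz": -0.1, "turn": 0},
    {"tx": 0, "ty": 0, "tz": -0.1, "turn": 0},
  ],
  gripper=0.5,
)

```text
time_s: 20.92
eef_pos: [0.4833, -0.0301, 0.3191]
eef_rot: [0.002, -0.191, 0.982, -0.001]
wrist_force: [0.5, 0.6, -0.8]
opening: 0.5
```

```bash
python3 st.py; python3 look.py w17; python3 pad.py s17
python3 - <<'E'
import cv2
from bench import viewer
p,d=viewer.camera("top");cv2.imwrite("pics/t17.png",p[:,:,::-1])
E
```

```text
t 20.92 r mm 73.0 crank 124.9 push -0.7 radial(out push by tool) 0.4 Fz -0.8 z 0.3191 open 0.5
t=20.92 pos [ 0.4833 -0.0301  0.3191] F [ 0.5  0.6 -0.8] open 0.500 -> d tool mm [-58.9 -77.  146. ] turn 0.0
182 264.5 [ 0.4843 -0.0384  0.2085]
188 264.0 [ 0.4847 -0.0378  0.2249]
194 264.5 [ 0.4844 -0.0378  0.2396]
200 265.0 [ 0.4805 -0.0369  0.2489]
206 267.1111111111111 [ 0.4791 -0.0348  0.2517]
212 264.8235294117647 [ 0.4799 -0.0297  0.2516]
218 265.0 [ 0.4788 -0.0254  0.2513]
114 pad top z 0.0737
```

View pics/w17.png

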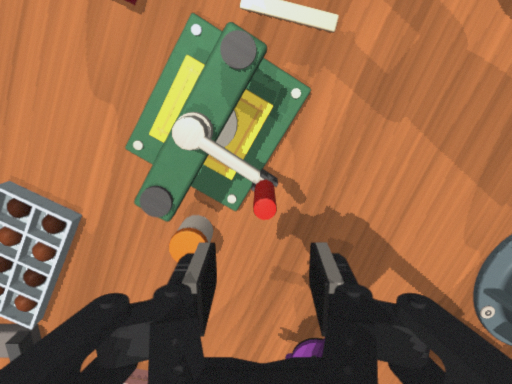

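View pics/s17.png

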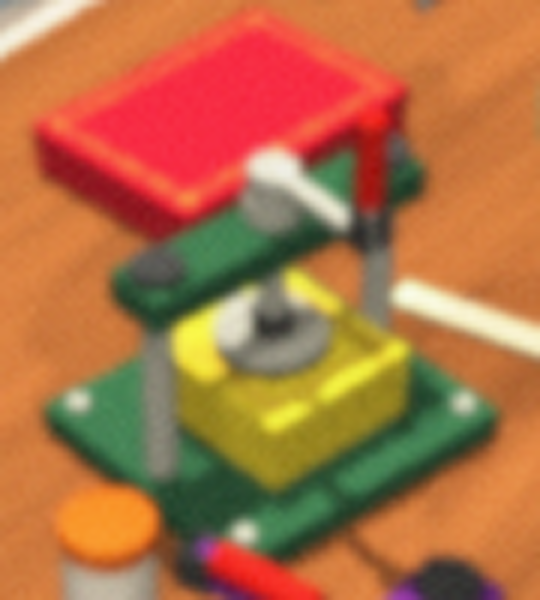

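View pics/t17.png

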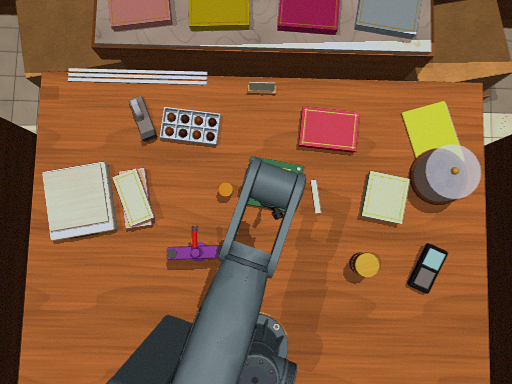

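Everything checks: the handle stands upright (outer face vertical, top at 0.2517 m), the crank sits at about 124°, and the box and bystanders are where they were. The hand is clear with about zero wrist force. Handing in.

```bash
python3 -c "
from bench import workorder
print(workorder.hand_in())"
```

```text
the job is handed in; nothing more can be done
None
```

I swung the green press's handle upright, cranked it about 124° clockwise onto the box, let go and handed the job in at about 21 s of the 72 s allowed.

- **Handle:** My first pull slipped in the pads at about 66°. I pushed it up to its stop with the shut fingers instead. After release it still stood upright (outer face vertical, top at z = 0.252 m).
- **Squeeze:** The crank ran free at about 7.9 N moving and 5.9 N held. At the end it read 12.0 N moving and 10.0 N held, so both give about 4.1 N added, or roughly 51 N of squeeze.
- **Disagreement on the way:** On the first pass at about 127°, the moving and held readings disagreed (about 46 N against about 90 N). I backed the crank off, measured the free held push, and cranked down again to settle it. Easing the hand off moved the handle back by about 0.3 mm.
- **Last pictures:** The box stood in place under the pad and the bystanders in view had not moved. The gripper was open, clear of everything, with about zero wrist force.

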